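# Pack the cantilever tool box

## Robot

A 6-joint arm with a two-finger parallel gripper is mounted at the origin on a cart in front of the work surface, level with it; the furniture and walls round the work are solid. World frame = base frame: x ahead of the robot, y to its left, z up, the work surface at z = 0. Lengths are in m, angles in degrees, forces in N, time in s.
With the tool pointing down it reaches from about 0.4 to 0.825 m from the base axis. Payload 7 kg.
Tool frame: the origin (TCP) lies on the centre line of the jaws, within the pads' length; the fingertips stand 19 mm ahead of it and the grasp point (between the pads) is the TCP; z points along the fingers, y is the line along which they close (so a half turn about z gives the same grasp; the last joint's range is limited). The gripper opens to 88 mm and grips with 3 to 60 N. Pads are 19 mm wide; open, the fingers measure 130 mm over their backs; the gripper's body (78 mm by 193 mm) begins 47 mm behind the grasp point.
Start: joints at [-50.071, 20.546, 0.682, 0, -70.136, -16.507], TCP at [0.268, -0.619, 0.246] pointing down, gripper open.
Joint ranges: [-176.03, 176.03], [-82.01, 121.73], [-58.28, 71.71], [-173.87, 95.51], [-174.79, -0.11], [-173.66, 173.66]. Speed limits (degrees/s): [136.94, 136.94, 172.46, 180, 180, 180].

## Interface

Orientations are given as [roll, pitch, yaw] about the fixed x, y, z axes, in that order (R = Rz(yaw) Ry(pitch) Rx(roll)).
In Python, from plant import get_state, capture, close_job gives the robot as it stands.
- The arm moves only by the tool apply_moves, never from a script. Its argument "targets" is a list of rows, each a list of 7 numbers: the opening, from 0 (shut) to 1 (fully open), then the shift along the tool's x, y, z normalised to -1 to 1, where 1 is 1000 mm, then the turn, a rotation vector about the tool's x, y, z normalised to -1 to 1, where 1 is 90 degrees. In form: [[claw, tx, ty, tz, ax, ay, az], ...]. A call has 1 to 20 rows; each row shifts and turns the commanded pose from where the row before left it, along the tool's axes as they then stand; what a row does not reach is not made up. A row lasts 1/12 s, in which the tool goes at most 41.7 mm and 7.16 degrees, less where a joint would pass 70% of its speed; a pose out of reach is approached as far as the arm can. A call with a number of a shift or a turn outside -1 to 1 is refused whole. A call with a gripper value outside its range is refused whole. The fingers move at their own pace and stop on an object; "newtons" is the grip in N (left out, the last holds). Time passes only in rows, so rows that do not move let the fingers close. It gives the time, the measured TCP pose, the force, the opening and the grip force at its end, in the units of the state.
- get_state(): the state, without advancing time (a new reading comes with each control period).
- capture(name): name is "scene" or "top" or "wrist"; returns a dict with "frame" (480x640x3 uint8, red, green, blue), "range_z" (480x640 float32, m along the optical axis (not along the pixel's ray), 0 where there is no reading), "camera_matrix" (3x3 intrinsics, pixels), "k1" (the pictures are not rectified: a ray, as slopes to the right and down, at radius r is drawn at 1 + k1 r^2 times it, then the intrinsics apply), "T" (4x4, takes a point from camera to world coordinates). Camera axes: x right, y down, z forward; pixel columns grow to the right and rows downward; lengths in m; the calibration is good to about 2 mm. A picture is of the moment at which its call begins.
- close_job(): hands the job in; it is judged then, once.
The state is a dict: "time_s": time; "joints": joint angles; "qd": joint speeds; "joint_torque": joint torques, N m; "tcp_pos": TCP position; "eef_rot": TCP orientation; "contact_force": force on the tool from outside, world axes, zero at the start; "moment": the same for the moment, N m; "gripper_width": finger opening in m; "gripper_force": force on a finger pad.
Only numpy, scipy, OpenCV 4.12 (cv2) and the standard library are available. Lean on these libraries where they do the work, as an engineer would, in place of code of your own. Each camera call takes 0.05 s, during which the arm holds its last target. There are 200 camera calls.

## Task

Pack the tools laid out to the left of the grey tool box: swing the box's tray up and back by its bar until it rests behind the box, put the block plane, steel tape, sanding block and short hardwood block (those of them that are out) into the compartment under it, and swing the tray forward again until it is fully down. The two chisels go into the tray's wooden rests, each with its handle in the wide notch at the left and its blade in the narrow one; leave the glue bottle to the right of the box and the try square just behind it where they are.

Things in the scene. Friction and masses are not known exactly. Their poses are not given: they have to be found in the camera images.
- tray_arms (a joint): swing of the tray's arms, rad: 0 = tray down on the box, 2.094 = over, resting behind it (stops; it stays at either by its weight, 6 N, over centre at 1.13; light friction, no latch). The tray stays level on four parallel 130 mm arms: from its place at 0 every point shifts 130*(cos25 - cos(25deg+q)) mm along the box's x (224 at the end) and rises 130*(sin(25deg+q) - sin25) (20 at the end, at most 75).
- tray_handle (a point): middle of the bar on the tray's front wall, by which the tray is swung: round steel, 10 mm thick, 94 mm straight along the box's y, axis 14 mm above the wall's top (wall 4 mm thick) and 122 mm above the worktop when down. Grasp from above, jaws closing along the box's x. Moves with the tray; axes as the box's.
- box_floor (a point): centre of the floor of the box's compartment, 7 mm above the worktop; x away from the robot, y along the box to the left, z up. Compartment 182 (x) x 319 (y) mm, open-topped, its rim 65 mm above this floor; the tray's underside is 67 mm above it when down.
- toolbox: grey steel tool box fixed on the worktop, origin under its centre, axes as box_floor's. Outside 190 (x) x 327 (y) mm, 340 over the arms at its two ends; rim 72 mm above the worktop. The tray on top is as large (walls 4 mm); when down its underside is 74, its floor 78 and its wall tops 108 mm above the worktop.
- rest_front (a point): front chisel rest in the tray: where the grip point of a seated chisel comes, 21 mm above the tray floor, 18 mm before its centre line; axes as the box's. Two wooden combs, 14 mm thick: notch 34 mm wide for the handle 52 mm to the left (+y), 30 mm for the blade 115 mm to the right; bottoms 6, tops 26 and 23 mm above the tray floor, shoulders round. Room for fingers between. End play 26 mm each way.
- rest_back (a point): the back rest, alike, 64 mm behind the front one. Either chisel may lie in either rest, along the box's y with the handle to +y.
- block_plane_mid (a point): low metal block plane, 46 x 155 x 58 mm, 0.7 kg; loose; listed at its centre, half-way up; its y axis lies along its length, x across it, z up. It lies flat on the worktop at the start. Grasp across the width at the middle.
- tape_measure_mid (a point): steel tape in its upright rounded case, 36 x 78 x 63 mm, 0.22 kg; loose; listed at its centre, half-way up; its y axis lies along its length, x across it, z up. It lies flat on the worktop at the start.
- sanding_block_mid (a point): cork sanding block, 62 x 113 x 31 mm; loose; listed at its centre, half-way up; its y axis lies along its length, x across it, z up. It lies flat on the worktop at the start.
- offcut_3_mid (a point): short thick hardwood block, 40 x 130 x 30 mm; loose; listed at its centre, half-way up; its y axis lies along its length, x across it, z up. It lies flat on the worktop at the start.
- chisel_a_grip (a point): chisel with plain wooden handle, 265 mm long, broad blade (24 mm); loose. The point is 15 mm above its underside, in the handle near the ferrule, 40 mm from the middle of its length; its own +y runs to the handle's end (handle 120 mm long, 28 mm thick), -y to the blade. Near its balance: grasp across the handle here.
- chisel_b_grip (a point): the same with red handle and narrow blade (12 mm).
- glue_bottle_mid (a point): upright glue bottle, 63 mm across, 188 mm tall, to the right of the box; the point is 70 mm up.
- try_square: try square lying flat behind the box, 115 x 192 x 17 mm, partly under where the tray comes to rest.
Things that resemble listed ones, but are neither listed nor needed, are in the scene too. There is more than one size of the part that bears tape_measure_mid; the job needs the larger.

How it is judged:
By the outcome, as a careful person would: the job done as asked, in the order asked, and still so for the second after the job is handed in, with the robot touching nothing.
Of block_plane, tape_measure, sanding_block, offcut_3 only 2 to 4 are there at a start; the rules pass over those that are not, and their reading is None.
At some moment in a run one of block_plane, sanding_block, offcut_3 may be knocked a few centimetres aside while the robot is not near it.
Once in a run the grip may slacken for a moment while it holds something.
It also fails if it takes over 210 s, if anything falls off the work surface, if the arm or the gripper's body presses on something with over 40 N, if the wrist force passes 120 N, or if a joint passes its speed limit or range.

## Working session

There is one attempt and no reset: what is moved stays moved. The work goes in short steps, Python scripts to look and compute and a tool call to move; the robot and the scene stay as the last step left them, time stands still between calls to the robot, and variables do not carry over. Pictures are saved under pics/ and viewed, at most 14 in all, crops included, and the job is handed in when it is done.

Besides the shell and the picture viewer there is one more tool, called after ">>>" in YAML: its name, and indented under it one key for each argument. apply_moves: Moves the arm, as the interface text tells. Scaled input: -1 to 1 covers 1000 mm each way for a shift and 90 degrees each way for a turn. Its arguments: {"type":"object","properties":{"targets":{"type":"array","items":{"type":"array","items":{"type":"number"}}},"newtons":{"type":"number"}},"required":["targets"]}

```bash
mkdir -p pics; ls
cat > h.py <<'E'
import numpy as np,cv2,pickle
from plant import get_state,capture
def snap(n,f):
    c=capture(n); pickle.dump(c,open(f'pics/{f}.pkl','wb')); cv2.imwrite(f'pics/{f}.png',c['frame'][:,:,::-1]); return c
def load(f): return pickle.load(open(f'pics/{f}.pkl','rb'))
def rays(c,px):
    px=np.atleast_2d(px).astype(float);K=c['camera_matrix'];k=c['k1']
    d=np.c_[(px[:,0]-K[0,2])/K[0,0],(px[:,1]-K[1,2])/K[1,1]];u=d.copy()
    for _ in range(20): u=d/(1+k*(u**2).sum(1,keepdims=True))
    return np.c_[u,np.ones(len(u))]
def at_z(c,px,z):
    r=rays(c,px)@c['T'][:3,:3].T;o=c['T'][:3,3];z=np.broadcast_to(z,len(r))
    return o+r*((z-o[2])/r[:,2])[:,None]
def at_d(c,px):
    px=np.atleast_2d(px);d=c['range_z'][px[:,1].astype(int),px[:,0].astype(int)]
    return (rays(c,px)*d[:,None])@c['T'][:3,:3].T+c['T'][:3,3]
def proj(c,P):
    P=np.atleast_2d(P);q=(P-c['T'][:3,3])@c['T'][:3,:3];u=q[:,:2]/q[:,2:];u=u*(1+c['k1']*(u**2).sum(1,keepdims=True))
    K=c['camera_matrix'];return np.c_[u[:,0]*K[0,0]+K[0,2],u[:,1]*K[1,1]+K[1,2]]
def cloud(c):
    v,u=np.mgrid[:480,:640];return at_d(c,np.c_[u.ravel(),v.ravel()]).reshape(480,640,3)
E
python3 - <<'E'
from h import *
for n in('scene','top','wrist'):
    c=snap(n,n+'0');print(n,c['T'].round(3).tolist(),c['k1'],c['camera_matrix'][0,0])
print(get_state())
E
```

```text
pics
scene [[-0.816, -0.455, 0.356, 0.014], [-0.578, 0.627, -0.523, 0.809], [0.015, -0.632, -0.775, 1.353], [0.0, 0.0, 0.0, 1.0]] 0.006060806948977237 599.3388604309071
top [[0.015, -0.993, 0.114, 0.445], [-1.0, -0.016, -0.003, -0.035], [0.005, -0.114, -0.993, 1.557], [0.0, 0.0, 0.0, 1.0]] 0.021175473843477777 509.52910543550627
wrist [[-0.397, 0.884, 0.247, 0.202], [0.918, 0.382, 0.109, -0.649], [0.002, 0.27, -0.963, 0.383], [0.0, 0.0, 0.0, 1.0]] -0.04969967887961683 408.9211163480005
{'time_s': 0.15, 'joints': array([-5.00690132e+01,  2.05828141e+01,  6.44356132e-01, -1.32969567e-02,
       -7.01353961e+01, -1.65061029e+01]), 'qd': array([-0.09581386, -0.16084726,  0.08633633,  0.051511  , -0.06705294,
       -0.06623488]), 'joint_torque': array([-8.77214243e-04, -5.83275747e+01,  2.93290347e+01,  7.00122178e+00,
        8.72089004e-03, -1.20679679e-04]), 'tcp_pos': array([ 0.26816322, -0.61906226,  0.24482182]), 'eef_rot': array([ 1.79925638e+02, -8.99855786e-03, -1.56579637e+02]), 'contact_force': array([-0.21121953, -0.0211493 ,  0.85656478]), 'moment': array([ 0.04637383, -0.01853853, -0.0438625 ]), 'gripper_force': 0.0, 'gripper_width': 0.08745183511198698}
```

View pics/top0.png

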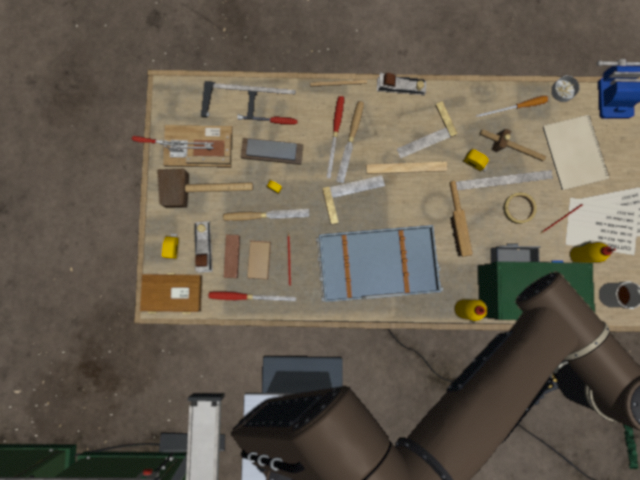

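View pics/scene0.png

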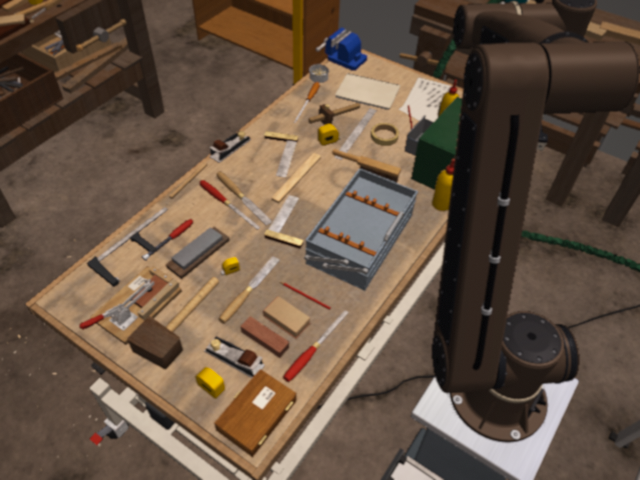

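The top view shows the box at (380,263). To its left are the wood chisel (265,215), red chisel (250,297), cork block (259,260), reddish hardwood block (232,256), plane (203,246) and larger tape (170,246). Lookalikes:
- small tape (273,186) and far tape (476,158)
- chisels (337,135) and (352,140)
- plane (403,83)
- grey stone (272,150)
- pencil (290,260)
- mallet (160,187)

I choose the set directly left of the box and will check it in a close crop.

Run:
```python
from h import *
c=load('top0');cr=c['frame'][190:330,130:450,::-1]
cv2.imwrite('pics/crop1.png',cv2.resize(cr,None,fx=2.5,fy=2.5,interpolation=cv2.INTER_CUBIC))
for f in('top0','scene0'):
    c=load(f);P=cloud(c);ok=c['range_z']>0
    # table-level noise, height map
    m=ok&(P[...,0]>.35)&(P[...,0]<.75)&(P[...,1]>-.3)&(P[...,1]<.6)
    print(f,np.percentile(P[m][:,2],[5,20,50]))
    if f=='top0': px=[(265,215),(235,216),(300,213),(220,296),(250,297),(285,298),(259,260),(232,256),(203,230),(203,246),(170,246),(380,263),(321,265),(438,260),(375,299),(346,265)]
    else: px=[(285,314),(265,335),(228,355),(210,380)]
    for p in px: print(p,at_d(c,p).round(3)[0])
```

```text
top0 [-8.10625423e-03 -4.64253446e-03  1.21180971e-05]
(265, 215) [0.684 0.112 0.01 ]
(235, 216) [0.676 0.2   0.031]
(300, 213) [0.694 0.005 0.001]
(220, 296) [0.436 0.237 0.032]
(250, 297) [0.434 0.15  0.015]
(285, 298) [0.432 0.045 0.003]
(259, 260) [0.544 0.124 0.036]
(232, 256) [0.555 0.206 0.028]
(203, 230) [0.633 0.296 0.025]
(203, 246) [0.585 0.296 0.018]
(170, 246) [0.58  0.384 0.059]
(380, 263) [ 0.538 -0.233  0.075]
(321, 265) [ 0.534 -0.062 -0.   ]
(438, 260) [ 0.555 -0.42  -0.   ]
(375, 299) [ 0.433 -0.228 -0.005]
(346, 265) [ 0.529 -0.132  0.101]
scene0 [-0.86072242 -0.01281067 -0.00236235]
(285, 314) [0.546 0.135 0.035]
(265, 335) [0.554 0.211 0.025]
(228, 355) [0.598 0.306 0.015]
(210, 380) [0.57  0.398 0.057]
```

View pics/crop1.png

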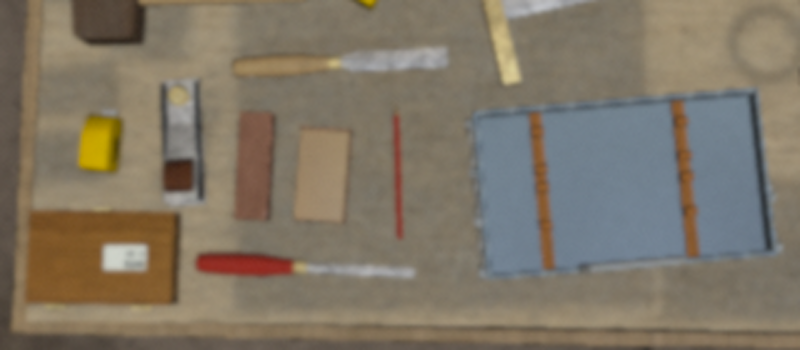

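The crop confirms the choice: plane (182,145), big tape (100,143), hardwood (255,165), cork (322,175), plain chisel with broad blade (340,62) and red chisel with narrow blade (305,267). All four loose items are present. Next I'll move over the table for closer measuring.

```bash
cat >> h.py <<'E'
def plan(wps,start=None,step=.04):
    """wps: (x,y,z,yaw,claw[,dwell]) ; prints rows in tool axes"""
    s=get_state();p=np.array(s['tcp_pos']);yaw=s['eef_rot'][2]
    if start is not None: p=np.array(start[:3]);yaw=start[3]
    rows=[]
    for w in wps:
        d=np.array(w[:3])-p;dy=(w[3]-yaw+180)%360-180
        n=max(1,int(np.ceil(np.linalg.norm(d)/step-1e-6)),int(np.ceil(abs(dy)/7-1e-6)))
        for i in range(n):
            a=np.radians(yaw);R=np.array([[np.cos(a),np.sin(a),0],[np.sin(a),-np.cos(a),0],[0,0,-1]])
            t=R.T@(d/n); rows.append([w[4],*t.round(4),0,0,round(-dy/n/90,4)]); yaw+=dy/n
        p=np.array(w[:3])
        for _ in range(w[5] if len(w)>5 else 0): rows.append([w[4],0,0,0,0,0,0])
    print(len(rows));print(','.join('['+','.join(f'{v+0:g}' for v in r)+']' for r in rows))
E
python3 - <<'E'
from h import *
plan([(.268,-.619,.32,-156.6,1),(.48,-.2,.42,-90,1),(.48,0.05,.42,-90,1)])
E
```

```text
22
[1,0.0001,0.0001,-0.0376,0,0,0.0001],[1,0.0001,0.0001,-0.0376,0,0,0.0001],[1,-0.0278,0.0231,-0.0077,0,0,-0.0569],[1,-0.0297,0.0205,-0.0077,0,0,-0.0569],[1,-0.0314,0.0178,-0.0077,0,0,-0.0569],[1,-0.0329,0.0149,-0.0077,0,0,-0.0569],[1,-0.0341,0.0119,-0.0077,0,0,-0.0569],[1,-0.035,0.0088,-0.0077,0,0,-0.0569],[1,-0.0357,0.0057,-0.0077,0,0,-0.0569],[1,-0.036,0.0025,-0.0077,0,0,-0.0569],[1,-0.0361,-0.0008,-0.0077,0,0,-0.0569],[1,-0.0359,-0.004,-0.0077,0,0,-0.0569],[1,-0.0354,-0.0072,-0.0077,0,0,-0.0569],[1,-0.0346,-0.0103,-0.0077,0,0,-0.0569],[1,-0.0336,-0.0134,-0.0077,0,0,-0.0569],[1,-0.0357,0,0,0,0,0],[1,-0.0357,0,0,0,0,0],[1,-0.0357,0,0,0,0,0],[1,-0.0357,0,0,0,0,0],[1,-0.0357,0,0,0,0,0],[1,-0.0357,0,0,0,0,0],[1,-0.0357,0,0,0,0,0]
```

>>> apply_moves:
  targets:
    - [1, 0, 0, -0.0376, 0, 0, 0]
    - [1, 0, 0, -0.0376, 0, 0, 0]
    - [1, -0.028, 0.023, -0.008, 0, 0, -0.057]
    - [1, -0.03, 0.0205, -0.008, 0, 0, -0.057]
    - [1, -0.0315, 0.018, -0.008, 0, 0, -0.057]
    - [1, -0.033, 0.015, -0.008, 0, 0, -0.057]
    - [1, -0.034, 0.012, -0.008, 0, 0, -0.057]
    - [1, -0.035, 0.009, -0.008, 0, 0, -0.057]
    - [1, -0.0355, 0.0055, -0.008, 0, 0, -0.057]
    - [1, -0.036, 0.0025, -0.008, 0, 0, -0.057]
    - [1, -0.036, -0.001, -0.008, 0, 0, -0.057]
    - [1, -0.036, -0.004, -0.008, 0, 0, -0.057]
    - [1, -0.0355, -0.007, -0.008, 0, 0, -0.057]
    - [1, -0.0345, -0.0105, -0.008, 0, 0, -0.057]
    - [1, -0.0335, -0.0135, -0.008, 0, 0, -0.057]
    - [1, 0, 0, 0, 0, 0, 0]
    - [1, 0, 0, 0, 0, 0, 0]
    - [1, 0, 0, 0, 0, 0, 0]
  newtons: 30

```text
time_s: 1.65
tcp_pos: [0.4803, -0.1998, 0.4245]
eef_rot: [180.0, 0.0, -89.9]
contact_force: [0.6, -0.9, -0.0]
gripper_width: 0.0873
gripper_force: 0.0
```

Run:
```python
from h import *
snap('wrist','w1');plan([(.48,0.2,.42,-90,1)])
```

```text
11
[1,-0.0364,0,0.0004,0,0,0.0001],[1,-0.0364,0,0.0004,0,0,0.0001],[1,-0.0364,0,0.0004,0,0,0.0001],[1,-0.0364,0,0.0004,0,0,0.0001],[1,-0.0364,0,0.0004,0,0,0.0001],[1,-0.0364,0,0.0004,0,0,0.0001],[1,-0.0364,0,0.0004,0,0,0.0001],[1,-0.0364,0,0.0004,0,0,0.0001],[1,-0.0364,0,0.0004,0,0,0.0001],[1,-0.0364,0,0.0004,0,0,0.0001],[1,-0.0364,0,0.0004,0,0,0.0001]
```

View pics/w1.png

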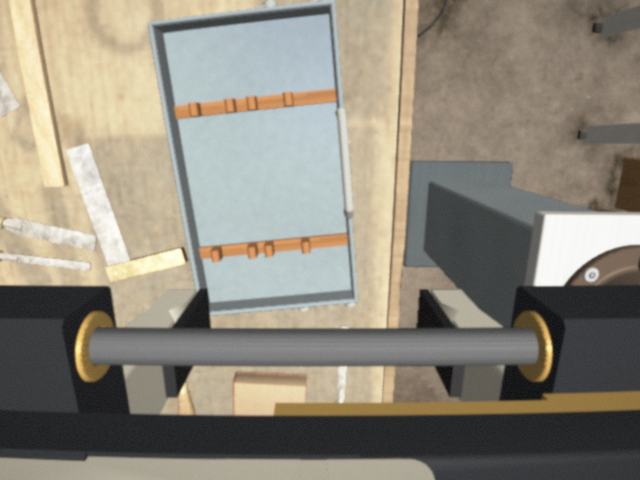

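The wrist view shows the tray with outer wall corners near (150,22), (332,3), (355,302) and (197,314). The bar runs (340,110)–(349,212) on the robot side.

Run:
```python
from h import *
c=load('w1')
q=at_z(c,[(150,22),(332,3),(355,302),(197,314)],.108);print(q.round(4).tolist())
for i in range(4): print(np.linalg.norm(q[i]-q[(i+1)%4]).round(4))
b=at_z(c,[(340,110),(349.5,212)],.122);print(b.round(4).tolist(),np.linalg.norm(b[0]-b[1]))
print('depth bar',at_d(c,[(343,130),(344,150),(345,170),(347,190)]).round(4).tolist())
P=cloud(c);z=P[...,2];m=(z>.098)&(z<.118)&(c['range_z']>0);m[310:]=0
print(cv2.minAreaRect(P[m][:,:2].astype(np.float32)),m.sum())
m=(z>.07)&(z<.086)&(c['range_z']>0);m[290:]=0;m[:,:150]=0;m[:,360:]=0
print('floor',cv2.minAreaRect(P[m][:,:2].astype(np.float32)),np.median(z[m]))
fr=c['frame'][:,:,::-1]
cv2.imwrite('pics/crop2.png',np.hstack([cv2.resize(fr[0:320,140:370],None,fx=1.85,fy=1.85,interpolation=cv2.INTER_CUBIC),cv2.resize(fr[95:225,320:370],(230,592),interpolation=cv2.INTER_CUBIC)[:592]]))
```

```text
[[0.6476, -0.3817, 0.108], [0.4617, -0.3982, 0.108], [0.4296, -0.0737, 0.108], [0.6218, -0.0572, 0.108]]
0.1866
0.3261
0.1929
0.3255
[[0.4528, -0.2936, 0.122], [0.4404, -0.1866, 0.122]] 0.10768044164355713
depth bar [[0.4496, -0.2736, 0.1253], [0.4482, -0.2533, 0.1261], [0.4467, -0.2327, 0.1267], [0.4441, -0.2114, 0.1263]]
((0.5382832884788513, -0.2279842644929886), (0.19463646411895752, 0.3460365831851959), 5.742681980133057) 6416
floor ((0.5390214920043945, -0.2282637357711792), (0.1838681399822235, 0.32035955786705017), 5.774005889892578) 0.07752170744736289
```

View pics/crop2.png

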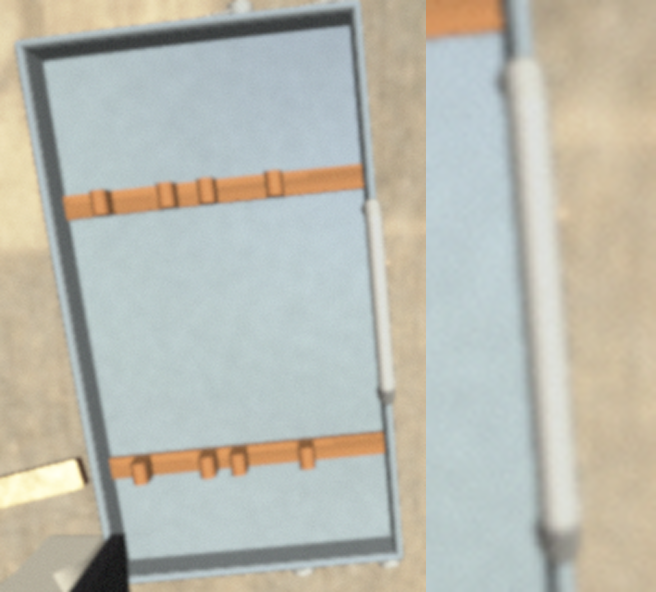

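>>> apply_moves:
  targets:
    - [1, -0.036, 0, 0, 0, 0, 0]
    - [1, -0.036, 0, 0, 0, 0, 0]
    - [1, -0.036, 0, 0, 0, 0, 0]
    - [1, -0.036, 0, 0, 0, 0, 0]
    - [1, -0.036, 0, 0, 0, 0, 0]
    - [1, -0.036, 0, 0, 0, 0, 0]
    - [1, -0.036, 0, 0, 0, 0, 0]
    - [1, -0.036, 0, 0, 0, 0, 0]
    - [1, -0.036, 0, 0, 0, 0, 0]
    - [1, -0.036, 0, 0, 0, 0, 0]
    - [1, -0.036, 0, 0, 0, 0, 0]
    - [1, -0.036, 0, 0, 0, 0, 0]
    - [1, 0, 0, 0, 0, 0, 0]
    - [1, 0, 0, 0, 0, 0, 0]

```text
time_s: 2.87
tcp_pos: [0.4797, 0.2324, 0.4236]
eef_rot: [179.9, -0.1, -89.9]
contact_force: [0.7, -0.8, -0.6]
gripper_width: 0.0878
gripper_force: 0.0
```

The crop shows both combs, with notches front and back, and the full bar from (370,200) to (388,395). The box centre fits at (0.539,-0.228) with yaw +5.7°, and its sizes match the text.

Run:
```python
from h import *
snap('wrist','w2')
```

```text
(no output)
```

View pics/w2.png

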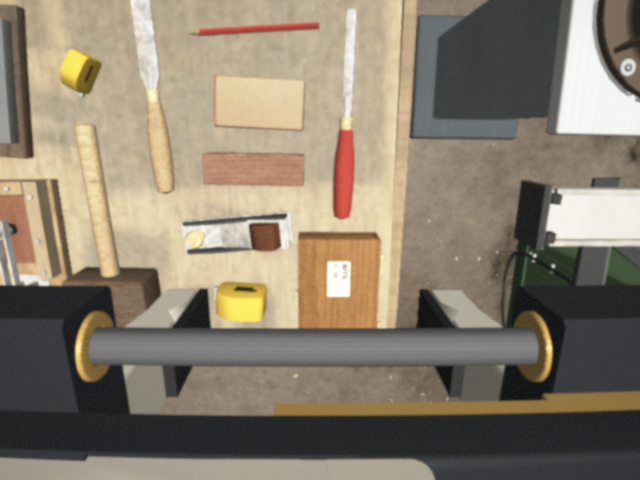

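The view shows cork (259,103), hardwood (253,169), plane (238,233), tape (241,301), the plain chisel handle (152,92)–(165,191) and the red chisel handle (347,120)–(342,217). The small tape at (80,70) and the case at (338,280) are not wanted.

```bash
cat >> h.py <<'E'
def rect(c,box,zlo,zhi):
    u0,v0,u1,v1=box;P=cloud(c)[v0:v1,u0:u1].reshape(-1,3);r=c['range_z'][v0:v1,u0:u1].ravel()
    P=P[(r>0)&(P[:,2]>zlo)&(P[:,2]<zhi)];(x,y),(w,h),a=cv2.minAreaRect(P[:,:2].astype(np.float32))
    if w<h: w,h,a=h,w,a-90      # a = direction of long axis
    a=(a+90)%180-90
    print(f'c=({x:.4f},{y:.4f}) L={w:.3f} W={h:.3f} longaxis={a:.1f} ztop={np.percentile(P[:,2],90):.4f} med={np.median(P[:,2]):.4f} n={len(P)}')
E
python3 - <<'E'
from h import *
c=load('w2')
for n,b in dict(cork=(205,65,315,138),hard=(195,146,312,190),plane=(175,203,297,258),tape=(208,275,275,325),case=(290,228,390,325),wood=(145,85,180,197),red=(330,112,362,222)).items():
    print(n,end=' ');rect(c,b,.012,.1)
for z,p in((.031,[(216,76),(304,80),(302,130),(214,126)]),(.03,[(203,153),(303,155),(303,185),(205,184)])):
    q=at_z(c,p,z);print(q.mean(0).round(4),np.linalg.norm(q[1]-q[0]),np.linalg.norm(q[2]-q[1]))
print(at_z(c,[(152,92),(168.5,191),(347,120),(342,217),(350.5,10)],.012).round(4).tolist())
# second view check: top camera
t=load('top0')
for n,b in dict(cork=(246,236,273,282),hard=(222,232,243,280),plane=(192,217,214,275),tape=(158,232,182,262)).items():
    print(n,end=' ');rect(t,b,.014,.1)
E
```

```text
cork c=(0.5478,0.1252) L=0.112 W=0.061 longaxis=-2.9 ztop=0.0313 med=0.0301 n=4507
hard c=(0.5576,0.2071) L=0.131 W=0.040 longaxis=-0.8 ztop=0.0307 med=0.0294 n=3158
plane c=(0.5847,0.2958) L=0.148 W=0.045 longaxis=4.9 ztop=0.0552 med=0.0285 n=2909
tape c=(0.5804,0.3882) L=0.068 W=0.036 longaxis=-3.1 ztop=0.0619 med=0.0569 n=1740
case c=(0.4478,0.3585) L=0.127 W=0.126 longaxis=-0.2 ztop=0.0450 med=0.0437 n=7499
wood c=(0.6818,0.1703) L=0.139 W=0.027 longaxis=-85.5 ztop=0.0278 med=0.0233 n=1958
red c=(0.4385,0.2046) L=0.139 W=0.027 longaxis=88.1 ztop=0.0266 med=0.0225 n=1799
[0.5465 0.1259 0.031 ] 0.10762410089323712 0.0594249943516429
[0.5563 0.2071 0.03  ] 0.12792201164453595 0.03830223658077401
[[0.686, 0.11, 0.012], [0.6754, 0.2375, 0.012], [0.4356, 0.1453, 0.012], [0.4395, 0.2734, 0.012], [0.434, 0.0149, 0.012]]
cork c=(0.5474,0.1268) L=0.112 W=0.061 longaxis=-3.2 ztop=0.0336 med=0.0291 n=751
hard c=(0.5566,0.2079) L=0.130 W=0.041 longaxis=-0.7 ztop=0.0327 med=0.0282 n=607
plane c=(0.5776,0.2971) L=0.156 W=0.052 longaxis=2.1 ztop=0.0542 med=0.0297 n=570
tape c=(0.5833,0.3909) L=0.074 W=0.039 longaxis=-4.2 ztop=0.0634 med=0.0568 n=365
```

Run:
```python
from h import *
plan([(.4465,-.2372,.22,-84.3,.5),(.4465,-.2372,.122,-84.3,.5)])
a=np.radians(np.linspace(25,145,19));print((-.13*-np.diff(np.cos(a))).round(4).tolist(),(-.13*np.diff(np.sin(a))).round(4).tolist())
```

```text
16
[0.5,0.036,0.0026,0.0157,0,0,-0.0048],[0.5,0.036,0.0029,0.0157,0,0,-0.0048],[0.5,0.036,0.0031,0.0157,0,0,-0.0048],[0.5,0.036,0.0034,0.0157,0,0,-0.0048],[0.5,0.0359,0.0037,0.0157,0,0,-0.0048],[0.5,0.0359,0.004,0.0157,0,0,-0.0048],[0.5,0.0359,0.0042,0.0157,0,0,-0.0048],[0.5,0.0359,0.0045,0.0157,0,0,-0.0048],[0.5,0.0358,0.0048,0.0157,0,0,-0.0048],[0.5,0.0358,0.005,0.0157,0,0,-0.0048],[0.5,0.0357,0.0053,0.0157,0,0,-0.0048],[0.5,0.0357,0.0056,0.0157,0,0,-0.0048],[0.5,0.0357,0.0059,0.0157,0,0,-0.0048],[0.5,0,0,0.0327,0,0,0],[0.5,0,0,0.0327,0,0,0],[0.5,0,0,0.0327,0,0,0]
[-0.0072, -0.0087, -0.0101, -0.0113, -0.0124, -0.0133, -0.014, -0.0146, -0.015, -0.0151, -0.0151, -0.0148, -0.0144, -0.0137, -0.0129, -0.0119, -0.0107, -0.0094] [-0.0133, -0.0124, -0.0113, -0.0101, -0.0087, -0.0072, -0.0056, -0.0039, -0.0022, -0.0004, 0.0013, 0.0031, 0.0048, 0.0064, 0.0079, 0.0094, 0.0107, 0.0119]
```

>>> apply_moves:
  targets:
    - [0.5, 0.036, 0.0026, 0.0157, 0, 0, -0.0048]
    - [0.5, 0.036, 0.0029, 0.0157, 0, 0, -0.0048]
    - [0.5, 0.036, 0.0031, 0.0157, 0, 0, -0.0048]
    - [0.5, 0.036, 0.0034, 0.0157, 0, 0, -0.0048]
    - [0.5, 0.0359, 0.0037, 0.0157, 0, 0, -0.0048]
    - [0.5, 0.0359, 0.004, 0.0157, 0, 0, -0.0048]
    - [0.5, 0.0359, 0.0042, 0.0157, 0, 0, -0.0048]
    - [0.5, 0.0359, 0.0045, 0.0157, 0, 0, -0.0048]
    - [0.5, 0.0358, 0.0048, 0.0157, 0, 0, -0.0048]
    - [0.5, 0.0358, 0.005, 0.0157, 0, 0, -0.0048]
    - [0.5, 0.0357, 0.0053, 0.0157, 0, 0, -0.0048]
    - [0.5, 0.0357, 0.0056, 0.0157, 0, 0, -0.0048]
    - [0.5, 0.0357, 0.0059, 0.0157, 0, 0, -0.0048]
    - [0.5, 0, 0, 0.025, 0, 0, 0]
    - [0.5, 0, 0, 0.025, 0, 0, 0]
    - [0.5, 0, 0, 0.025, 0, 0, 0]
    - [0.5, 0, 0, 0.023, 0, 0, 0]
    - [0.5, 0, 0, 0, 0, 0, 0]
    - [0.5, 0, 0, 0, 0, 0, 0]
  newtons: 30

```text
time_s: 4.5
tcp_pos: [0.4451, -0.2378, 0.1225]
eef_rot: [179.9, 0.0, -84.4]
contact_force: [1.1, 0.7, 1.0]
gripper_width: 0.0437
gripper_force: 0.0
```

>>> apply_moves:
  targets:
    - [0, 0, 0, 0, 0, 0, 0]
    - [0, 0, 0, 0, 0, 0, 0]
    - [0, 0, 0, 0, 0, 0, 0]
    - [0, 0, 0, 0, 0, 0, 0]
    - [0, 0, 0, 0, 0, 0, 0]
    - [0, 0, 0, 0, 0, 0, 0]
  newtons: 30

```text
time_s: 5.0
tcp_pos: [0.4461, -0.2366, 0.123]
eef_rot: [180.0, 0.0, -84.3]
contact_force: [-11.1, -1.3, 7.2]
gripper_width: 0.0095
gripper_force: 13.4
```

>>> apply_moves:
  targets:
    - [0, 0, -0.0072, -0.0133, 0, 0, 0]
    - [0, 0, -0.0087, -0.0124, 0, 0, 0]
    - [0, 0, -0.0101, -0.0113, 0, 0, 0]
    - [0, 0, -0.0113, -0.0101, 0, 0, 0]
    - [0, 0, -0.0124, -0.0087, 0, 0, 0]
    - [0, 0, -0.0133, -0.0072, 0, 0, 0]
    - [0, 0, -0.014, -0.0056, 0, 0, 0]
    - [0, 0, -0.0146, -0.0039, 0, 0, 0]
    - [0, 0, -0.015, -0.0022, 0, 0, 0]
    - [0, 0, -0.0151, -0.0004, 0, 0, 0]
    - [0, 0, -0.0151, 0.0013, 0, 0, 0]
    - [0, 0, -0.0148, 0.0031, 0, 0, 0]
    - [0, 0, -0.0144, 0.0048, 0, 0, 0]
    - [0, 0, -0.0137, 0.0064, 0, 0, 0]
    - [0, 0, -0.0129, 0.0079, 0, 0, 0]
    - [0, 0, -0.0119, 0.0094, 0, 0, 0]
    - [0, 0, -0.0107, 0.0107, 0, 0, 0]
    - [0, 0, -0.0094, 0.0119, 0, 0, 0]
    - [0, 0, 0, 0, 0, 0, 0]
    - [0, 0, 0, 0, 0, 0, 0]

```text
time_s: 6.67
tcp_pos: [0.6693, -0.2146, 0.1401]
eef_rot: [179.8, 0.0, -84.3]
contact_force: [-2.1, -2.3, -4.3]
gripper_width: 0.0087
gripper_force: 30.0
```

>>> apply_moves:
  targets:
    - [0.5, 0, 0, 0, 0, 0, 0]
    - [0.5, 0, 0, 0, 0, 0, 0]
    - [0.5, 0, 0, 0, 0, 0, 0]
    - [0.5, 0, 0, 0, 0, 0, 0]
    - [0.61, 0, 0, -0.02, 0, 0, 0]
    - [0.61, 0, 0, -0.04, 0, 0, 0]
    - [0.61, 0, 0, -0.04, 0, 0, 0]
    - [0.61, 0, 0, 0, 0, 0, 0]

```text
time_s: 7.33
tcp_pos: [0.6739, -0.2154, 0.2527]
eef_rot: [-179.2, -0.3, -84.2]
contact_force: [1.3, -1.3, 1.0]
gripper_width: 0.0521
gripper_force: 0.0
```

Run:
```python
from h import *
c=snap('top','t1');s=snap('wrist','w3')
for n,b in dict(cork=(246,236,273,282),hard=(222,232,243,280),plane=(192,217,214,275),tape=(158,232,182,262)).items():
    print(n,end=' ');rect(c,b,.014,.1)
P=cloud(s);m=(abs(P[...,2]-.130)<.012)&(s['range_z']>0)
print('tray walls at ~.128:',cv2.minAreaRect(P[m][:,:2].astype(np.float32)))
print(get_state()['tcp_pos'])
plan([(.557,.2095,.16,179.2,.61,2)])
```

```text
cork c=(0.5474,0.1267) L=0.112 W=0.061 longaxis=-3.4 ztop=0.0333 med=0.0289 n=748
hard c=(0.5566,0.2084) L=0.130 W=0.042 longaxis=-1.5 ztop=0.0332 med=0.0285 n=599
plane c=(0.5775,0.2973) L=0.156 W=0.052 longaxis=2.6 ztop=0.0547 med=0.0299 n=567
tape c=(0.5831,0.3900) L=0.074 W=0.039 longaxis=-2.7 ztop=0.0637 med=0.0571 n=363
tray walls at ~.128: ((0.7630434632301331, -0.22225703299045563), (0.19609344005584717, 0.2736678421497345), 5.35067892074585)
[ 0.67142068 -0.21419509  0.24555104]
16
[0.61,-0.0309,0.0051,0.0061,0,0,0.0766],[0.61,-0.0301,0.0088,0.0061,0,0,0.0766],[0.61,-0.0288,0.0123,0.0061,0,0,0.0766],[0.61,-0.0271,0.0157,0.0061,0,0,0.0766],[0.61,-0.025,0.0188,0.0061,0,0,0.0766],[0.61,-0.0226,0.0217,0.0061,0,0,0.0766],[0.61,-0.0198,0.0243,0.0061,0,0,0.0766],[0.61,-0.0168,0.0265,0.0061,0,0,0.0766],[0.61,-0.0135,0.0283,0.0061,0,0,0.0766],[0.61,-0.01,0.0297,0.0061,0,0,0.0766],[0.61,-0.0063,0.0307,0.0061,0,0,0.0766],[0.61,-0.0026,0.0312,0.0061,0,0,0.0766],[0.61,0.0012,0.0313,0.0061,0,0,0.0766],[0.61,0.0049,0.031,0.0061,0,0,0.0766],[0.61,0,0,0,0,0,0],[0.61,0,0,0,0,0,0]
```

>>> apply_moves:
  targets:
    - [0.61, -0.0309, 0.0051, 0.0061, 0, 0, 0.0766]
    - [0.61, -0.0301, 0.0088, 0.0061, 0, 0, 0.0766]
    - [0.61, -0.0288, 0.0123, 0.0061, 0, 0, 0.0766]
    - [0.61, -0.0271, 0.0157, 0.0061, 0, 0, 0.0766]
    - [0.61, -0.025, 0.0188, 0.0061, 0, 0, 0.0766]
    - [0.61, -0.0226, 0.0217, 0.0061, 0, 0, 0.0766]
    - [0.61, -0.0198, 0.0243, 0.0061, 0, 0, 0.0766]
    - [0.61, -0.0168, 0.0265, 0.0061, 0, 0, 0.0766]
    - [0.61, -0.0135, 0.0283, 0.0061, 0, 0, 0.0766]
    - [0.61, -0.01, 0.0297, 0.0061, 0, 0, 0.0766]
    - [0.61, -0.0063, 0.0307, 0.0061, 0, 0, 0.0766]
    - [0.61, -0.0026, 0.0312, 0.0061, 0, 0, 0.0766]
    - [0.61, 0.0012, 0.0313, 0.0061, 0, 0, 0.0766]
    - [0.61, 0.0049, 0.031, 0.0061, 0, 0, 0.0766]
    - [0.61, 0, 0, 0, 0, 0, 0]
    - [0.61, 0, 0, 0, 0, 0, 0]
    - [0.61, 0, 0, 0, 0, 0, 0]

```text
time_s: 8.85
tcp_pos: [0.5552, 0.2092, 0.1562]
eef_rot: [-180.0, -0.1, 179.4]
contact_force: [-0.4, 0.1, 0.9]
gripper_width: 0.0533
gripper_force: 0.0
```

Run:
```python
from h import *
c=snap('wrist','w4')
s=get_state();print(s['tcp_pos'],s['eef_rot'])
print(proj(c,[(.557,.2075,.03),(.5475,.126,.03),(.58,.297,.03),s['tcp_pos']]).round())
plan([(.557,.2095,.05,179.2,.61),(.557,.2095,.0215,179.2,.61,2)])
```

```text
[0.55548931 0.20875966 0.15648057] [-1.79977527e+02 -3.01830272e-02  1.79288811e+02]
[[312. 245.]
 [190. 233.]
 [442. 276.]
 [314. 332.]]
6
[0.61,-0.0005,0.0003,0.0355,0,0,0.0003],[0.61,-0.0005,0.0003,0.0355,0,0,0.0003],[0.61,-0.0005,0.0003,0.0355,0,0,0.0003],[0.61,0,0,0.0285,0,0,0],[0.61,0,0,0,0,0,0],[0.61,0,0,0,0,0,0]
```

View pics/w4.png

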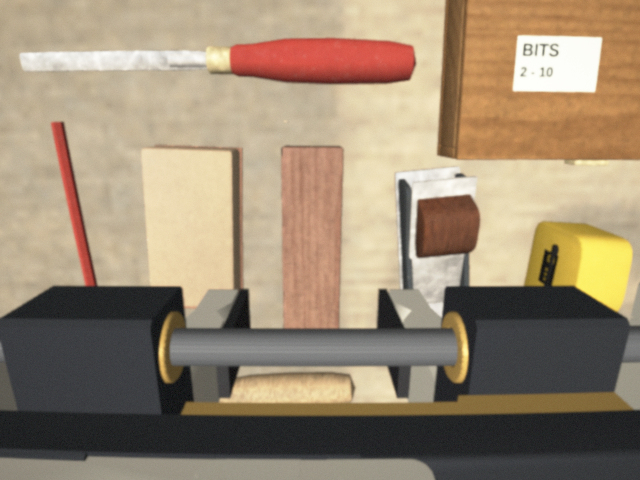

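The hardwood block sits centred under the jaws (312,245), with cork at (190,230) and the plane at (440,240). I'll descend and grasp.

>>> apply_moves:
  targets:
    - [0.61, -0.0005, 0.0003, 0.0355, 0, 0, 0]
    - [0.61, -0.0005, 0.0003, 0.0355, 0, 0, 0]
    - [0.61, -0.0005, 0, 0.0355, 0, 0, 0]
    - [0.61, 0, 0, 0.018, 0, 0, 0]
    - [0.61, 0, 0, 0.0105, 0, 0, 0]
    - [0.61, 0, 0, 0, 0, 0, 0]
    - [0, 0, 0, 0, 0, 0, 0]
    - [0, 0, 0, 0, 0, 0, 0]
    - [0, 0, 0, 0, 0, 0, 0]
    - [0, 0, 0, 0, 0, 0, 0]
    - [0, 0, 0, -0.02, 0, 0, 0]
    - [0, 0, 0, -0.04, 0, 0, 0]
    - [0, 0, 0, -0.04, 0, 0, 0]
    - [0, 0, 0, -0.02, 0, 0, 0]
    - [0, 0, 0, 0, 0, 0, 0]
  newtons: 30

```text
time_s: 10.15
tcp_pos: [0.5598, 0.2115, 0.1481]
eef_rot: [179.7, 0.5, 179.3]
contact_force: [-0.2, 0.3, -0.7]
gripper_width: 0.0401
gripper_force: 30.0
```

```bash
cat >> h.py <<'E'
def bx(x,y):  # box frame (m) -> world
    a=np.radians(5.7);return (.539+x*np.cos(a)-y*np.sin(a), -.228+x*np.sin(a)+y*np.cos(a))
E
python3 - <<'E'
from h import *
s=get_state();print(s['tcp_pos'],s['eef_rot'],s['gripper_width'])
p=bx(0,.1015);print(p)
plan([(*p,.15,-174.3,0),(*p,.04,-174.3,0,1),(*p,.030,-174.3,0,2)])
E
```

```text
[0.55977768 0.21149952 0.14811164] [179.69637253   0.46675115 179.27011134] 0.04008544526862335
(np.float64(0.5289190454010206), np.float64(-0.1270018596489355))
16
[0,0.0029,-0.0377,-0.0002,0,0,-0.0079],[0,0.0034,-0.0376,-0.0002,0,0,-0.0079],[0,0.0039,-0.0376,-0.0002,0,0,-0.0079],[0,0.0044,-0.0375,-0.0002,0,0,-0.0079],[0,0.0048,-0.0375,-0.0002,0,0,-0.0079],[0,0.0053,-0.0374,-0.0002,0,0,-0.0079],[0,0.0058,-0.0373,-0.0002,0,0,-0.0079],[0,0.0062,-0.0373,-0.0002,0,0,-0.0079],[0,0.0067,-0.0372,-0.0002,0,0,-0.0079],[0,0,0,0.0367,0,0,0],[0,0,0,0.0367,0,0,0],[0,0,0,0.0367,0,0,0],[0,0,0,0,0,0,0],[0,0,0,0.01,0,0,0],[0,0,0,0,0,0,0],[0,0,0,0,0,0,0]
```

>>> apply_moves:
  targets:
    - [0, 0.0029, -0.0377, 0, 0, 0, -0.008]
    - [0, 0.0034, -0.0376, 0, 0, 0, -0.008]
    - [0, 0.0039, -0.0376, 0, 0, 0, -0.008]
    - [0, 0.0044, -0.0375, 0, 0, 0, -0.008]
    - [0, 0.0048, -0.0375, 0, 0, 0, -0.008]
    - [0, 0.0053, -0.0374, 0, 0, 0, -0.008]
    - [0, 0.0058, -0.0373, 0, 0, 0, -0.008]
    - [0, 0.0062, -0.0373, 0, 0, 0, -0.008]
    - [0, 0.0067, -0.0372, 0, 0, 0, -0.008]
    - [0, 0, 0, 0, 0, 0, 0]
    - [0, 0, 0, 0, 0, 0, 0]
    - [0, 0, 0, 0, 0, 0, 0]

```text
time_s: 11.15
tcp_pos: [0.5258, -0.129, 0.1418]
eef_rot: [180.0, 0.0, -174.4]
contact_force: [-0.1, 0.7, -0.6]
gripper_width: 0.0396
gripper_force: 30.0
```

>>> apply_moves:
  targets:
    - [0, -0.003, 0.002, 0.036, 0, 0, 0]
    - [0, 0, 0, 0.036, 0, 0, 0]
    - [0, 0, 0, 0.027, 0, 0, 0]
    - [0, 0, 0, 0.011, 0, 0, 0]
    - [0, 0, 0, 0, 0, 0, 0]
    - [0, 0, 0, 0, 0, 0, 0]
    - [0.6, 0, 0, 0, 0, 0, 0]
    - [0.6, 0, 0, 0, 0, 0, 0]
    - [0.6, 0, 0, 0, 0, 0, 0]
    - [0.6, 0, 0, -0.02, 0, 0, 0]
    - [0.6, 0, 0, -0.04, 0, 0, 0]
    - [0.6, 0, 0, -0.04, 0, 0, 0]
    - [0.6, 0, 0, -0.03, 0, 0, 0]
    - [0.6, 0, 0, 0, 0, 0, 0]
    - [0.6, 0, 0, 0, 0, 0, 0]

```text
time_s: 12.4
tcp_pos: [0.5302, -0.1263, 0.1648]
eef_rot: [180.0, 0.3, -174.3]
contact_force: [0.6, 0.2, -0.5]
gripper_width: 0.0525
gripper_force: 0.0
```

Run:
```python
from h import *
c=snap('top','t2')
for n,b in dict(cork=(246,230,276,284),plane=(186,212,218,278),tape=(158,232,182,262)).items():
    print(n,end=' ');rect(c,b,.014,.1)
P=cloud(c);m=(P[...,2]>.025)&(P[...,2]<.05)&(c['range_z']>0);m&=(abs(P[...,0]-.53)<.08)&(abs(P[...,1]+.228)<.14)
print('in box',m.sum(),P[m].mean(0) if m.sum() else '')
print(get_state()['tcp_pos'])
plan([(.5475,.126,.15,177,.82,2),(.5475,.126,.05,177,.82),(.5475,.126,.022,177,.82,2)])
```

```text
cork c=(0.6017,0.1415) L=0.024 W=0.003 longaxis=83.7 ztop=0.0298 med=0.0268 n=9
plane c=(0.5718,0.2979) L=0.170 W=0.065 longaxis=-4.8 ztop=0.0547 med=0.0332 n=617
tape c=(0.5834,0.3903) L=0.074 W=0.039 longaxis=-2.6 ztop=0.0629 med=0.0560 n=361
in box 137 [ 0.47604128 -0.13397532  0.03539744]
[ 0.52906191 -0.12627891  0.16302913]
15
[0.82,-0.0062,0.0356,0.0019,0,0,0.0138],[0.82,-0.0054,0.0357,0.0019,0,0,0.0138],[0.82,-0.0046,0.0358,0.0019,0,0,0.0138],[0.82,-0.0039,0.0359,0.0019,0,0,0.0138],[0.82,-0.0031,0.036,0.0019,0,0,0.0138],[0.82,-0.0023,0.0361,0.0019,0,0,0.0138],[0.82,-0.0015,0.0361,0.0019,0,0,0.0138],[0.82,0,0,0,0,0,0],[0.82,0,0,0,0,0,0],[0.82,0,0,0.0333,0,0,0],[0.82,0,0,0.0333,0,0,0],[0.82,0,0,0.0333,0,0,0],[0.82,0,0,0.028,0,0,0],[0.82,0,0,0,0,0,0],[0.82,0,0,0,0,0,0]
```

>>> apply_moves:
  targets:
    - [0.82, -0.0062, 0.0356, 0.002, 0, 0, 0.0138]
    - [0.82, -0.0054, 0.0357, 0.002, 0, 0, 0.0138]
    - [0.82, -0.0046, 0.0358, 0.002, 0, 0, 0.0138]
    - [0.82, -0.0039, 0.0359, 0.002, 0, 0, 0.0138]
    - [0.82, -0.0031, 0.036, 0.002, 0, 0, 0.0138]
    - [0.82, -0.0023, 0.036, 0.002, 0, 0, 0.0138]
    - [0.82, -0.0015, 0.036, 0.002, 0, 0, 0.0138]
    - [0.82, 0, 0, 0, 0, 0, 0]
    - [0.82, 0, 0, 0, 0, 0, 0]
    - [0.82, 0, 0, 0, 0, 0, 0]

```text
time_s: 13.28
tcp_pos: [0.5464, 0.1254, 0.1466]
eef_rot: [-179.9, -0.1, 177.0]
contact_force: [-0.6, -0.6, -0.5]
gripper_width: 0.0714
gripper_force: 0.0
```

Run:
```python
from h import *
c=snap('wrist','w5')
s=get_state();print(s['tcp_pos'],s['eef_rot'])
P=cloud(c);z=P[...,2];m=((z>.014)&(z<.05)&(c['range_z']>0)&(P[...,0]>.46)).astype(np.uint8);m[285:]=0
n,l,st,ce=cv2.connectedComponentsWithStats(m)
for i in range(1,n):
    if st[i,4]>800: print(st[i].tolist(),cv2.minAreaRect(P[l==i][:,:2].astype(np.float32)))
```

```text
[0.54652462 0.12483346 0.1469667 ] [-1.79943102e+02 -9.54911137e-02  1.76992505e+02]
[568, 93, 72, 72, 4700] ((0.4800472557544708, 0.30887123942375183), (0.04055962711572647, 0.028173180297017097), 1.1251966953277588)
[0, 129, 60, 156, 4755] ((0.5142078399658203, -0.062421299517154694), (0.10982444137334824, 0.012278805486857891), 6.908992767333984)
[267, 160, 96, 125, 11537] ((0.5323461294174194, 0.12615033984184265), (0.060252781957387924, 0.08134076744318008), 87.26408386230469)
[524, 177, 93, 108, 5956] ((0.550315797328949, 0.2922966480255127), (0.07823291420936584, 0.04474646970629692), 5.468779563903809)
```

>>> apply_moves:
  targets:
    - [0.82, -0.001, 0.001, 0.036, 0, 0, 0]
    - [0.82, 0, 0, 0.036, 0, 0, 0]
    - [0.82, 0, 0, 0.034, 0, 0, 0]
    - [0.82, 0, 0, 0.0185, 0, 0, 0]
    - [0.82, 0, 0, 0, 0, 0, 0]
    - [0, 0, 0, 0, 0, 0, 0]
    - [0, 0, 0, 0, 0, 0, 0]
    - [0, 0, 0, 0, 0, 0, 0]
    - [0, 0, 0, 0, 0, 0, 0]
    - [0, 0, 0, -0.02, 0, 0, 0]
    - [0, 0, 0, -0.04, 0, 0, 0]
    - [0, 0, 0, -0.04, 0, 0, 0]
    - [0, 0, 0, -0.03, 0, 0, 0]
    - [0, 0, 0, 0, 0, 0, 0]
    - [0, 0, 0, 0, 0, 0, 0]
    - [0, 0, 0, 0, 0, 0, 0]

```text
time_s: 14.67
tcp_pos: [0.5477, 0.1263, 0.1533]
eef_rot: [180.0, -0.0, 177.0]
contact_force: [-0.4, -0.3, -1.4]
gripper_width: 0.0618
gripper_force: 30.0
```

Run:
```python
from h import *
s=get_state();print(s['tcp_pos'],s['eef_rot'],s['gripper_width'])
p=bx(0,-.0055);print(p)
plan([(*p,.15,-174.3,0)])
```

```text
[0.54769176 0.12626176 0.15327072] [ 1.79968326e+02 -1.01045851e-02  1.76968499e+02] 0.061801188005850625
(np.float64(0.5395462586235901), np.float64(-0.23347280563478676))
9
[0,-0.0012,-0.04,0.0004,0,0,-0.0108],[0,-0.0005,-0.04,0.0004,0,0,-0.0108],[0,0.0001,-0.04,0.0004,0,0,-0.0108],[0,0.0008,-0.04,0.0004,0,0,-0.0108],[0,0.0015,-0.04,0.0004,0,0,-0.0108],[0,0.0022,-0.0399,0.0004,0,0,-0.0108],[0,0.0028,-0.0399,0.0004,0,0,-0.0108],[0,0.0035,-0.0398,0.0004,0,0,-0.0108],[0,0.0042,-0.0398,0.0004,0,0,-0.0108]
```

>>> apply_moves:
  targets:
    - [0, -0.0012, -0.04, 0, 0, 0, -0.0108]
    - [0, -0.0005, -0.04, 0, 0, 0, -0.0108]
    - [0, 0, -0.04, 0, 0, 0, -0.0108]
    - [0, 0.0008, -0.04, 0, 0, 0, -0.0108]
    - [0, 0.0015, -0.04, 0, 0, 0, -0.0108]
    - [0, 0.0022, -0.04, 0, 0, 0, -0.0108]
    - [0, 0.0028, -0.04, 0, 0, 0, -0.0108]
    - [0, 0.0035, -0.04, 0, 0, 0, -0.0108]
    - [0, 0.0042, -0.04, 0, 0, 0, -0.0108]
    - [0, 0, 0, 0, 0, 0, 0]
    - [0, 0, 0, 0, 0, 0, 0]
    - [0, 0, 0, 0, 0, 0, 0]
    - [0, 0, 0, 0, 0, 0, 0]

```text
time_s: 15.75
tcp_pos: [0.5401, -0.2331, 0.1524]
eef_rot: [180.0, -0.1, -174.2]
contact_force: [-0.6, -0.1, -0.8]
gripper_width: 0.062
gripper_force: 30.0
```

>>> apply_moves:
  targets:
    - [0, 0, 0, 0.036, 0, 0, 0]
    - [0, 0, 0, 0.036, 0, 0, 0]
    - [0, 0, 0, 0.034, 0, 0, 0]
    - [0, 0, 0, 0.015, 0, 0, 0]
    - [0, 0, 0, 0, 0, 0, 0]
    - [0, 0, 0, 0, 0, 0, 0]
    - [0.82, 0, 0, 0, 0, 0, 0]
    - [0.82, 0, 0, 0, 0, 0, 0]
    - [0.82, 0, 0, 0, 0, 0, 0]
    - [0.82, 0, 0, -0.02, 0, 0, 0]
    - [0.82, 0, 0, -0.04, 0, 0, 0]
    - [0.82, 0, 0, -0.04, 0, 0, 0]
    - [0.82, 0, 0, -0.04, 0, 0, 0]
    - [0.82, 0, 0, -0.04, 0, 0, 0]
    - [0.82, 0, 0, 0, 0, 0, 0]
    - [0.82, 0, 0, 0, 0, 0, 0]

```text
time_s: 17.08
tcp_pos: [0.542, -0.2342, 0.2163]
eef_rot: [-179.9, 0.4, -174.3]
contact_force: [0.5, -0.0, -0.7]
gripper_width: 0.0716
gripper_force: 0.0
```

Run:
```python
from h import *
s=get_state();print(s['tcp_pos'],s['eef_rot'],s['gripper_width'])
plan([(.555,.2965,.2,-176.5,.82)])
```

```text
[ 0.54201832 -0.23419131  0.2163441 ] [-179.91245528    0.4155125  -174.25160086] 0.07164633817410182
14
[0.82,-0.0047,0.0376,0.0012,0,0,0.0018],[0.82,-0.0046,0.0376,0.0012,0,0,0.0018],[0.82,-0.0045,0.0376,0.0012,0,0,0.0018],[0.82,-0.0044,0.0377,0.0012,0,0,0.0018],[0.82,-0.0043,0.0377,0.0012,0,0,0.0018],[0.82,-0.0042,0.0377,0.0012,0,0,0.0018],[0.82,-0.0041,0.0377,0.0012,0,0,0.0018],[0.82,-0.004,0.0377,0.0012,0,0,0.0018],[0.82,-0.0039,0.0377,0.0012,0,0,0.0018],[0.82,-0.0038,0.0377,0.0012,0,0,0.0018],[0.82,-0.0037,0.0377,0.0012,0,0,0.0018],[0.82,-0.0036,0.0378,0.0012,0,0,0.0018],[0.82,-0.0035,0.0378,0.0012,0,0,0.0018],[0.82,-0.0033,0.0378,0.0012,0,0,0.0018]
```

>>> apply_moves:
  targets:
    - [0.82, -0.0105, 0.0376, 0, 0, 0, 0.002]
    - [0.82, -0.0105, 0.0376, 0, 0, 0, 0.002]
    - [0.82, -0.0105, 0.0376, 0, 0, 0, 0.002]
    - [0.82, -0.0105, 0.0377, 0, 0, 0, 0.002]
    - [0.82, -0.0105, 0.0377, 0, 0, 0, 0.002]
    - [0.82, -0.0105, 0.0377, 0, 0, 0, 0.002]
    - [0.82, -0.0105, 0.0377, 0, 0, 0, 0.002]
    - [0.82, -0.0105, 0.0377, 0, 0, 0, 0.002]
    - [0.82, -0.0105, 0.0377, 0, 0, 0, 0.002]
    - [0.82, -0.0105, 0.0377, 0, 0, 0, 0.002]
    - [0.82, -0.0105, 0.0377, 0, 0, 0, 0.002]
    - [0.82, -0.0105, 0.0377, 0, 0, 0, 0.002]
    - [0.82, -0.0105, 0.0377, 0, 0, 0, 0.002]
    - [0.82, -0.0105, 0.0377, 0, 0, 0, 0.002]
    - [0.82, 0, 0, 0, 0, 0, 0]
    - [0.82, 0, 0, 0, 0, 0, 0]
    - [0.82, 0, 0, 0, 0, 0, 0]

```text
time_s: 18.5
tcp_pos: [0.6443, 0.3034, 0.2109]
eef_rot: [-179.9, -0.1, -176.7]
contact_force: [-1.1, -0.8, -0.1]
gripper_width: 0.0717
gripper_force: 0.0
```

Run:
```python
from h import *
c=snap('wrist','w6')
s=get_state();print(s['tcp_pos'],s['eef_rot'])
```

```text
[0.64445338 0.30276344 0.21145756] [-1.79949205e+02 -8.28206280e-02 -1.76786247e+02]
```

View pics/w6.png

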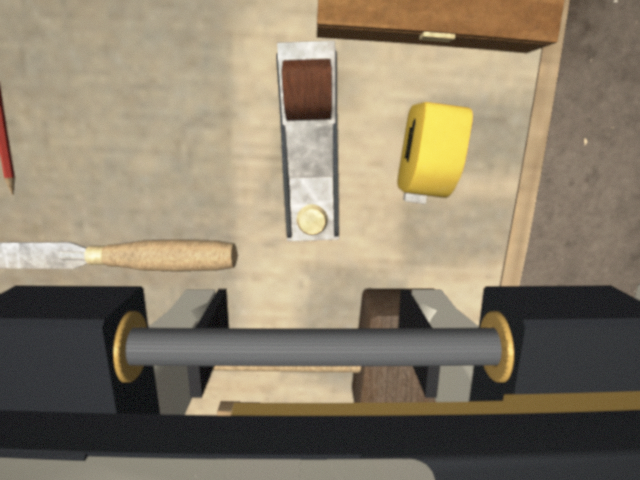

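The plane spans (277,43) to (339,238), whole and upright. The tape is at (435,150).

Run:
```python
from h import *
c=load('w6')
for z in(0.015,.028):
    q=at_z(c,[(277,44),(337,41),(339,236.5),(288,239)],z);print(q.mean(0).round(4),[np.linalg.norm(q[i]-q[(i+1)%4]).round(4) for i in range(4)])
    d=(q[0]+q[1]-q[2]-q[3]);print('tool x dir yaw',np.degrees(np.arctan2(d[1],d[0])))
rect(c,(268,36,346,245),.012,.1);rect(c,(392,95,478,205),.012,.1)
P=cloud(c)
for v in (130,150,170): print([round(float(P[v,u,2]),3) for u in range(276,346,6)])
# axial: cloud rect of plane
plan([(.5815,.2965,.12,-176.5,.72,1),(.5815,.2965,.026,-176.5,.72,1)])
```

```text
[0.583  0.2968 0.015 ] [np.float64(0.0454), np.float64(0.1524), np.float64(0.0432), np.float64(0.1525)]
tool x dir yaw -174.89491642702774
[0.5826 0.2969 0.028 ] [np.float64(0.0436), np.float64(0.1465), np.float64(0.0415), np.float64(0.1466)]
tool x dir yaw -174.89491642702774
c=(0.5851,0.2964) L=0.148 W=0.044 longaxis=5.2 ztop=0.0559 med=0.0322 n=9157
c=(0.5813,0.3886) L=0.068 W=0.035 longaxis=-3.6 ztop=0.0620 med=0.0593 n=5565
[-0.001, 0.025, 0.024, 0.025, 0.024, 0.025, 0.024, 0.024, 0.025, 0.025, 0.026, -0.002]
[-0.002, 0.025, 0.019, 0.02, 0.02, 0.02, 0.019, 0.019, 0.019, 0.02, 0.026, -0.002]
[-0.002, -0.002, 0.018, 0.013, 0.013, 0.012, 0.013, 0.013, 0.012, 0.012, 0.027, -0.003]
8
[0.72,0.0211,-0.0009,0.0305,0,0,-0.0011],[0.72,0.0211,-0.0009,0.0305,0,0,-0.0011],[0.72,0.0211,-0.0008,0.0305,0,0,-0.0011],[0.72,0,0,0,0,0,0],[0.72,0,0,0.0313,0,0,0],[0.72,0,0,0.0313,0,0,0],[0.72,0,0,0.0313,0,0,0],[0.72,0,0,0,0,0,0]
```

>>> apply_moves:
  targets:
    - [0.72, 0.0205, -0.0012, 0.03, 0, 0, -0.008]
    - [0.72, 0.0205, -0.0012, 0.03, 0, 0, -0.008]
    - [0.72, 0.0205, -0.0012, 0.03, 0, 0, -0.0065]
    - [0.72, 0, 0, 0, 0, 0, 0]
    - [0.72, 0, 0, 0, 0, 0, 0]
    - [0.72, 0, 0, 0, 0, 0, 0]
  newtons: 45

```text
time_s: 19.05
tcp_pos: [0.5847, 0.2952, 0.1235]
eef_rot: [180.0, 0.1, -174.8]
contact_force: [0.5, 0.3, 1.3]
gripper_width: 0.0631
gripper_force: 0.0
```

>>> apply_moves:
  targets:
    - [0.72, 0.0015, 0.001, 0.035, 0, 0, 0]
    - [0.72, 0, 0, 0.035, 0, 0, 0]
    - [0.72, 0, 0, 0.022, 0, 0, 0]
    - [0.72, 0, 0, 0.01, 0, 0, 0]
    - [0.72, 0, 0, 0, 0, 0, 0]
    - [0, 0, 0, 0, 0, 0, 0]
    - [0, 0, 0, 0, 0, 0, 0]
    - [0, 0, 0, 0, 0, 0, 0]
    - [0, 0, 0, 0, 0, 0, 0]
    - [0, 0, 0, -0.01, 0, 0, 0]
    - [0, 0, 0, -0.03, 0, 0, 0]
    - [0, 0, 0, -0.04, 0, 0, 0]
    - [0, 0, 0, -0.04, 0, 0, 0]
    - [0, 0, 0, -0.01, 0, 0, 0]
    - [0, 0, 0, 0, 0, 0, 0]
    - [0, 0, 0, 0, 0, 0, 0]
    - [0, 0, 0, 0, 0, 0, 0]

```text
time_s: 20.47
tcp_pos: [0.5806, 0.2955, 0.1478]
eef_rot: [-179.9, -0.2, -174.8]
contact_force: [-0.8, -0.3, -7.2]
gripper_width: 0.0447
gripper_force: 45.0
```

Run:
```python
from h import *
s=get_state();print(s['tcp_pos'],s['eef_rot'],s['gripper_width'])
p=bx(0,-.0975);print(p)
plan([(*p,.16,-174.3,0)])
c=snap('scene','s1');cv2.imwrite('pics/crop3.png',cv2.resize(c['frame'][150:420,160:460,::-1],None,fx=2,fy=2,interpolation=cv2.INTER_CUBIC))
```

```text
[0.58061113 0.29552156 0.14775465] [-179.89839623   -0.23436748 -174.78972945] 0.04469992394558811
(np.float64(0.5486836756000049), np.float64(-0.3250179180712196))
16
[0,0.0055,-0.0384,-0.0008,0,0,-0.0003],[0,0.0055,-0.0384,-0.0008,0,0,-0.0003],[0,0.0056,-0.0384,-0.0008,0,0,-0.0003],[0,0.0056,-0.0384,-0.0008,0,0,-0.0003],[0,0.0056,-0.0384,-0.0008,0,0,-0.0003],[0,0.0056,-0.0384,-0.0008,0,0,-0.0003],[0,0.0056,-0.0384,-0.0008,0,0,-0.0003],[0,0.0057,-0.0384,-0.0008,0,0,-0.0003],[0,0.0057,-0.0384,-0.0008,0,0,-0.0003],[0,0.0057,-0.0384,-0.0008,0,0,-0.0003],[0,0.0057,-0.0384,-0.0008,0,0,-0.0003],[0,0.0057,-0.0384,-0.0008,0,0,-0.0003],[0,0.0058,-0.0384,-0.0008,0,0,-0.0003],[0,0.0058,-0.0384,-0.0008,0,0,-0.0003],[0,0.0058,-0.0384,-0.0008,0,0,-0.0003],[0,0.0058,-0.0384,-0.0008,0,0,-0.0003]
```

View pics/crop3.png

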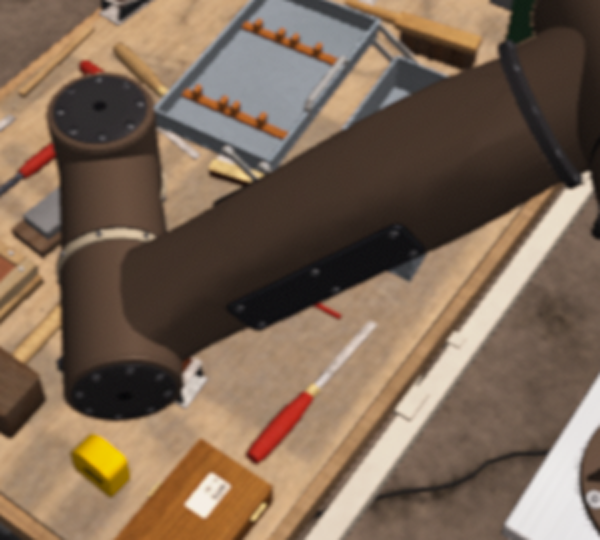

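The arm hides most of this view, but the tray is resting behind at (270,80) and the tape at (100,465) is untouched. The wrist force (-7 N) shows the plane is held.

>>> apply_moves:
  targets:
    - [0, 0.0055, -0.0384, -0.001, 0, 0, 0]
    - [0, 0.0055, -0.0384, -0.001, 0, 0, 0]
    - [0, 0.0056, -0.0384, -0.001, 0, 0, 0]
    - [0, 0.0056, -0.0384, -0.001, 0, 0, 0]
    - [0, 0.0056, -0.0384, -0.001, 0, 0, 0]
    - [0, 0.0056, -0.0384, -0.001, 0, 0, 0]
    - [0, 0.0056, -0.0384, -0.001, 0, 0, 0]
    - [0, 0.0057, -0.0384, -0.001, 0, 0, 0]
    - [0, 0.0057, -0.0384, -0.001, 0, 0, 0]
    - [0, 0.0057, -0.0384, -0.001, 0, 0, 0]
    - [0, 0.0057, -0.0384, 0, 0, 0, 0]
    - [0, 0.0057, -0.0384, 0, 0, 0, 0]
    - [0, 0.0058, -0.0384, 0, 0, 0, 0]
    - [0, 0.0058, -0.0384, 0, 0, 0, 0]
    - [0, 0.0058, -0.0384, 0, 0, 0, 0]
    - [0, 0.0058, -0.0384, 0, 0, 0, -0.005]
    - [0, 0, 0, 0, 0, 0, 0]
    - [0, 0, 0, 0, 0, 0, 0]
    - [0, 0, 0, 0, 0, 0, 0]
    - [0, 0, 0, 0, 0, 0, 0]

```text
time_s: 22.18
tcp_pos: [0.5477, -0.3227, 0.1589]
eef_rot: [179.9, -0.1, -174.3]
contact_force: [-0.4, 0.3, -6.4]
gripper_width: 0.0445
gripper_force: 45.0
```

Run:
```python
from h import *
c=snap('wrist','w7');s=get_state();print(s['tcp_pos'],s['eef_rot'],s['contact_force'])
P=cloud(c);z=P[...,2];m=((z>.03)&(z<.05)&(c['range_z']>0)&(abs(P[...,0]-.53)<.09)&(abs(P[...,1]+.2)<.16)).astype(np.uint8)
n,l,st,ce=cv2.connectedComponentsWithStats(m)
for i in range(1,n):
    if st[i,4]>800: print(st[i].tolist(),cv2.minAreaRect(P[l==i][:,:2].astype(np.float32)))
```

```text
[ 0.54802474 -0.32251571  0.15942889] [ 1.79954857e+02 -8.31358611e-02 -1.74240309e+02] [-3.65683350e-03 -5.54735535e-02 -6.69600188e+00]
[266, 99, 339, 7, 941] ((0.45021960139274597, -0.2572791278362274), (0.0007477745530195534, 0.20614095032215118), 5.750295639038086)
[563, 147, 77, 179, 9453] ((0.5262093544006348, -0.12662680447101593), (0.12556959688663483, 0.04176374524831772), 5.617680549621582)
[399, 161, 101, 152, 11676] ((0.5357171297073364, -0.23420819640159607), (0.10291951149702072, 0.06050049513578415), 5.79751443862915)
```

View pics/w7.png

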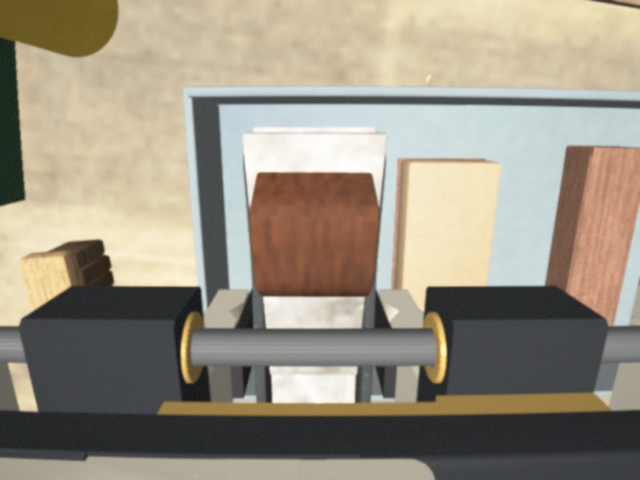

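The plane is held straight, with cork at (448,225) and hardwood at (595,230) lying in place. I'll lower it.

>>> apply_moves:
  targets:
    - [0, -0.001, -0.0023, 0.036, 0, 0, 0]
    - [0, 0, 0, 0.036, 0, 0, 0]
    - [0, 0, 0, 0.036, 0, 0, 0]
    - [0, 0, 0, 0.014, 0, 0, 0]
    - [0, 0, 0, 0.007, 0, 0, 0]
    - [0, 0, 0, 0, 0, 0, 0]
    - [0, 0, 0, 0, 0, 0, 0]
    - [0.65, 0, 0, 0, 0, 0, 0]
    - [0.65, 0, 0, 0, 0, 0, 0]
    - [0.65, 0, 0, 0, 0, 0, 0]
    - [0.65, 0, 0, -0.02, 0, 0, 0]
    - [0.65, 0, 0, -0.04, 0, 0, 0]
    - [0.65, 0, 0, -0.04, 0, 0, 0]
    - [0.65, 0, 0, -0.04, 0, 0, 0]
    - [0.65, 0, 0, -0.03, 0, 0, 0]
    - [0.65, 0, 0, 0, 0, 0, 0]
    - [0.65, 0, 0, 0, 0, 0, 0]

```text
time_s: 23.65
tcp_pos: [0.5509, -0.3264, 0.2055]
eef_rot: [-179.8, 0.4, -174.3]
contact_force: [-0.2, 0.4, -0.8]
gripper_width: 0.057
gripper_force: 0.0
```

Run:
```python
from h import *
s=get_state();print(s['tcp_pos'],s['eef_rot'],s['gripper_width'])
c=snap('wrist','w8');P=cloud(c)
m=(P[...,2]>.015)&(P[...,2]<.07)&(c['range_z']>0);v,u=np.where(m);
B=(P[...,:2]-[.539,-.228])@np.array([[np.cos(.0995),-np.sin(.0995)],[np.sin(.0995),np.cos(.0995)]])
m&=(abs(B[...,0])<.085)&(B[...,1]>-.15)&(B[...,1]<-.05);m[285:]=0
print('plane in box frame',B[m].min(0),B[m].max(0),P[m][:,2].max())
plan([(.64,.388,.2,176.8,.65),])
```

```text
[ 0.55094097 -0.326387    0.20552235] [-179.836134      0.39250624 -174.29276632] 0.05699672608609
plane in box frame [-0.06911537 -0.12071056] [ 0.05823048 -0.0764001 ] 0.06620050913891434
18
[0.65,-0.0089,0.039,0.0002,0,0,0.0055],[0.65,-0.0086,0.039,0.0002,0,0,0.0055],[0.65,-0.0082,0.0391,0.0002,0,0,0.0055],[0.65,-0.0079,0.0392,0.0002,0,0,0.0055],[0.65,-0.0076,0.0393,0.0002,0,0,0.0055],[0.65,-0.0072,0.0393,0.0002,0,0,0.0055],[0.65,-0.0069,0.0394,0.0002,0,0,0.0055],[0.65,-0.0065,0.0394,0.0002,0,0,0.0055],[0.65,-0.0062,0.0395,0.0002,0,0,0.0055],[0.65,-0.0059,0.0395,0.0002,0,0,0.0055],[0.65,-0.0055,0.0396,0.0002,0,0,0.0055],[0.65,-0.0052,0.0396,0.0002,0,0,0.0055],[0.65,-0.0048,0.0397,0.0002,0,0,0.0055],[0.65,-0.0045,0.0397,0.0002,0,0,0.0055],[0.65,-0.0042,0.0398,0.0002,0,0,0.0055],[0.65,-0.0038,0.0398,0.0002,0,0,0.0055],[0.65,-0.0035,0.0398,0.0002,0,0,0.0055],[0.65,-0.0031,0.0399,0.0002,0,0,0.0055]
```

>>> apply_moves:
  targets:
    - [0.65, -0.0056, 0.039, 0, 0, 0, 0.0055]
    - [0.65, -0.0053, 0.039, 0, 0, 0, 0.0055]
    - [0.65, -0.0049, 0.0391, 0, 0, 0, 0.0055]
    - [0.65, -0.0046, 0.0392, 0, 0, 0, 0.0055]
    - [0.65, -0.0043, 0.0393, 0, 0, 0, 0.0055]
    - [0.65, -0.0039, 0.0393, 0, 0, 0, 0.0055]
    - [0.65, -0.0036, 0.0394, 0, 0, 0, 0.0055]
    - [0.65, -0.0032, 0.0394, 0, 0, 0, 0.0055]
    - [0.65, -0.0029, 0.0395, 0, 0, 0, 0.0055]
    - [0.65, -0.0026, 0.0395, 0, 0, 0, 0.0055]
    - [0.65, -0.0022, 0.0396, 0, 0, 0, 0.0055]
    - [0.65, -0.0019, 0.0396, 0, 0, 0, 0.0055]
    - [0.65, -0.0015, 0.0397, 0, 0, 0, 0.0055]
    - [0.65, -0.0012, 0.0397, 0, 0, 0, 0.0055]
    - [0.65, -0.0009, 0.0398, 0, 0, 0, 0.0055]
    - [0.65, -0.0005, 0.0398, 0, 0, 0, 0.0055]
    - [0.65, 0, 0.0398, 0, 0, 0, 0.0055]
    - [0.65, 0, 0.0399, 0, 0, 0, 0.0055]
    - [0.65, 0, 0, 0, 0, 0, 0]
    - [0.65, 0, 0, 0, 0, 0, 0]
  newtons: 30

```text
time_s: 25.37
tcp_pos: [0.5792, 0.3884, 0.1989]
eef_rot: [-179.9, -0.1, 176.9]
contact_force: [-0.5, -1.1, 0.2]
gripper_width: 0.0571
gripper_force: 0.0
```

Run:
```python
from h import *
s=get_state();print(s['tcp_pos'],s['eef_rot'],s['gripper_width'])
plan([(.581,.3885,.12,176.6,.65,2),(.581,.3885,.052,176.6,.65,1)])
```

```text
[0.57923178 0.38838519 0.19887329] [-1.79864564e+02 -1.19288025e-01  1.76936073e+02] 0.05708827465463369
7
[0.65,-0.0009,0.0001,0.0394,0,0,0.0019],[0.65,-0.0009,0.0001,0.0394,0,0,0.0019],[0.65,0,0,0,0,0,0],[0.65,0,0,0,0,0,0],[0.65,0,0,0.034,0,0,0],[0.65,0,0,0.034,0,0,0],[0.65,0,0,0,0,0,0]
```

>>> apply_moves:
  targets:
    - [0.65, -0.001, 0, 0.039, 0, 0, 0.002]
    - [0.65, -0.001, 0, 0.039, 0, 0, 0.002]
    - [0.65, 0, 0, 0.039, 0, 0, 0]
    - [0.65, 0, 0, 0.02, 0, 0, 0]
    - [0.65, 0, 0, 0.01, 0, 0, 0]
    - [0.65, 0, 0, 0, 0, 0, 0]
    - [0, 0, 0, 0, 0, 0, 0]
    - [0, 0, 0, 0, 0, 0, 0]
    - [0, 0, 0, 0, 0, 0, 0]
    - [0, 0, 0, 0, 0, 0, 0]
    - [0, 0, 0, 0, 0, 0, 0]
    - [0, 0, 0, -0.015, 0, 0, 0]
    - [0, 0, 0, -0.04, 0, 0, 0]
    - [0, 0, 0, -0.04, 0, 0, 0]
    - [0, 0, 0, -0.03, 0, 0, 0]
    - [0, 0, 0, 0, 0, 0, 0]
    - [0, 0, 0, 0, 0, 0, 0]
    - [0, 0, 0, 0, 0, 0, 0]

```text
time_s: 26.87
tcp_pos: [0.5815, 0.3861, 0.179]
eef_rot: [180.0, -0.1, 176.4]
contact_force: [-0.1, 0.3, -2.6]
gripper_width: 0.0345
gripper_force: 29.6
```

Run:
```python
from h import *
s=get_state();print(s['tcp_pos'],s['eef_rot'],s['gripper_width'])
p=bx(0,.0535);print(p)
plan([(*p,.18,-174.3,0)])
```

```text
[0.58146427 0.38614439 0.17900212] [ 1.79997656e+02 -5.32065645e-02  1.76415258e+02] 0.03452108233771418
(np.float64(0.5336863933887154), np.float64(-0.1747645270070744))
15
[0,0.0008,-0.0375,-0.0001,0,0,-0.0069],[0,0.0012,-0.0375,-0.0001,0,0,-0.0069],[0,0.0017,-0.0375,-0.0001,0,0,-0.0069],[0,0.0021,-0.0375,-0.0001,0,0,-0.0069],[0,0.0025,-0.0374,-0.0001,0,0,-0.0069],[0,0.0029,-0.0374,-0.0001,0,0,-0.0069],[0,0.0033,-0.0374,-0.0001,0,0,-0.0069],[0,0.0037,-0.0373,-0.0001,0,0,-0.0069],[0,0.0041,-0.0373,-0.0001,0,0,-0.0069],[0,0.0045,-0.0373,-0.0001,0,0,-0.0069],[0,0.0049,-0.0372,-0.0001,0,0,-0.0069],[0,0.0053,-0.0372,-0.0001,0,0,-0.0069],[0,0.0057,-0.0371,-0.0001,0,0,-0.0069],[0,0.0061,-0.037,-0.0001,0,0,-0.0069],[0,0.0065,-0.037,-0.0001,0,0,-0.0069]
```

>>> apply_moves:
  targets:
    - [0, 0.0008, -0.0375, 0, 0, 0, -0.007]
    - [0, 0.0012, -0.0375, 0, 0, 0, -0.007]
    - [0, 0.0017, -0.0375, 0, 0, 0, -0.007]
    - [0, 0.0021, -0.0375, 0, 0, 0, -0.007]
    - [0, 0.0025, -0.0374, 0, 0, 0, -0.007]
    - [0, 0.0029, -0.0374, 0, 0, 0, -0.007]
    - [0, 0.0033, -0.0374, 0, 0, 0, -0.007]
    - [0, 0.0037, -0.0373, 0, 0, 0, -0.007]
    - [0, 0.0041, -0.0373, 0, 0, 0, -0.007]
    - [0, 0.0045, -0.0373, 0, 0, 0, -0.007]
    - [0, 0.0049, -0.0372, 0, 0, 0, -0.007]
    - [0, 0.0053, -0.0372, 0, 0, 0, -0.007]
    - [0, 0.0057, -0.0371, 0, 0, 0, -0.007]
    - [0, 0.0061, -0.037, 0, 0, 0, -0.007]
    - [0, 0.0065, -0.037, 0, 0, 0, -0.007]
    - [0, 0, 0, 0, 0, 0, 0]
    - [0, 0, 0, 0, 0, 0, 0]
    - [0, 0, 0, 0, 0, 0, 0]
    - [0, 0, 0, 0, 0, 0, 0]

```text
time_s: 28.45
tcp_pos: [0.5347, -0.1738, 0.1785]
eef_rot: [180.0, -0.1, -174.1]
contact_force: [-0.1, -0.3, -1.1]
gripper_width: 0.0342
gripper_force: 29.6
```

Run:
```python
from h import *
c=snap('wrist','w9');s=get_state();print(s['tcp_pos'],s['eef_rot'],s['contact_force'],s['gripper_width'])
```

```text
[ 0.53490333 -0.17350024  0.1787964 ] [ 1.79984093e+02 -5.70850217e-02 -1.74048971e+02] [-0.05148905 -0.03043741 -1.94778272] 0.03430202218456796
```

View pics/w9.png

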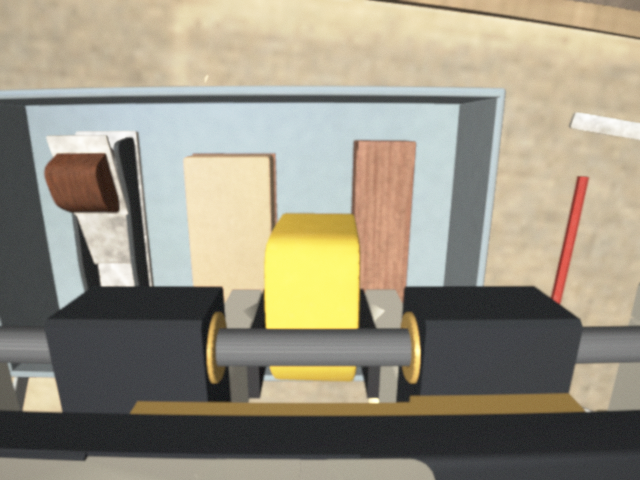

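The tape is held upright at (312,290) over the gap between cork (230,220) and hardwood (385,215). I'll lower it into that gap.

>>> apply_moves:
  targets:
    - [0, 0, -0.001, 0.036, 0, 0, 0]
    - [0, 0, 0, 0.036, 0, 0, 0]
    - [0, 0, 0, 0.03, 0, 0, 0]
    - [0, 0, 0, 0.01, 0, 0, 0]
    - [0, 0, 0, 0.0055, 0, 0, 0]
    - [0, 0, 0, 0, 0, 0, 0]
    - [0, 0, 0, 0, 0, 0, 0]
    - [0.52, 0, 0, 0, 0, 0, 0]
    - [0.52, 0, 0, 0, 0, 0, 0]
    - [0.52, 0, 0, 0, 0, 0, 0]
    - [0.52, 0, 0, -0.02, 0, 0, 0]
    - [0.52, 0, 0, -0.04, 0, 0, 0]
    - [0.52, 0, 0, -0.04, 0, 0, 0]
    - [0.52, 0, 0, -0.04, 0, 0, 0]
    - [0.52, 0, 0, -0.04, 0, 0, 0]
    - [0.52, 0, 0, 0, 0, 0, 0]
    - [0.52, 0, 0, 0, 0, 0, 0]
    - [0.52, 0, 0, 0, 0, 0, 0]

```text
time_s: 30.0
tcp_pos: [0.5349, -0.1755, 0.242]
eef_rot: [180.0, 0.0, -174.1]
contact_force: [-0.0, -0.5, -0.5]
gripper_width: 0.0455
gripper_force: 0.0
```

Run:
```python
from h import *
c=snap('wrist','w10');s=get_state();print(s['tcp_pos'],s['eef_rot'])
P=cloud(c)
B=(P[...,:2]-[.539,-.228])@np.array([[np.cos(.0995),-np.sin(.0995)],[np.sin(.0995),np.cos(.0995)]])
ok=(c['range_z']>0)&(abs(B[...,0])<.085)&(abs(B[...,1])<.15);ok[285:]=0
for n,a,b in(('tape',.03,.076),('cork',-.045,.026),('plane',-.14,-.06),('hard',.078,.13)):
    m=ok&(B[...,1]>a)&(B[...,1]<b)&(P[...,2]>.02);print(n,B[m].min(0),B[m].max(0),np.percentile(P[m][:,2],[50,99]))
p=bx(.131,0);plan([(*p,.23,-84.3,.5)])
```

```text
[ 0.53447328 -0.17544398  0.24108916] [ 1.79972108e+02 -6.61381066e-02 -1.74139935e+02]
tape [-0.03418543  0.03610207] [0.03170368 0.07034729] [0.06697895 0.06996855]
cork [-0.05494079 -0.03611293] [0.05709325 0.0258484 ] [0.03705411 0.03881812]
plane [-0.06947301 -0.12112666] [ 0.0676327  -0.07572293] [0.03705758 0.06475078]
hard [-0.06536625  0.08271347] [0.062918   0.12311495] [0.03639672 0.03815494]
13
[0.5,-0.01,-0.0041,0.0009,0,0,-0.0768],[0.5,-0.0094,-0.0053,0.0009,0,0,-0.0768],[0.5,-0.0087,-0.0064,0.0009,0,0,-0.0768],[0.5,-0.0079,-0.0074,0.0009,0,0,-0.0768],[0.5,-0.007,-0.0083,0.0009,0,0,-0.0768],[0.5,-0.0059,-0.009,0.0009,0,0,-0.0768],[0.5,-0.0048,-0.0097,0.0009,0,0,-0.0768],[0.5,-0.0036,-0.0102,0.0009,0,0,-0.0768],[0.5,-0.0023,-0.0106,0.0009,0,0,-0.0768],[0.5,-0.0011,-0.0108,0.0009,0,0,-0.0768],[0.5,0.0002,-0.0108,0.0009,0,0,-0.0768],[0.5,0.0015,-0.0107,0.0009,0,0,-0.0768],[0.5,0.0028,-0.0104,0.0009,0,0,-0.0768]
```

All four items are in and flat: tape top 70 mm, plane 65 mm, blocks 38 mm, all under the 74 mm tray underside. Now I'll swing the tray back.

>>> apply_moves:
  targets:
    - [0.5, -0.01, -0.0041, 0.001, 0, 0, -0.0768]
    - [0.5, -0.0094, -0.0053, 0.001, 0, 0, -0.0768]
    - [0.5, -0.0087, -0.0064, 0.001, 0, 0, -0.0768]
    - [0.5, -0.0079, -0.0074, 0.001, 0, 0, -0.0768]
    - [0.5, -0.007, -0.0083, 0.001, 0, 0, -0.0768]
    - [0.5, -0.0059, -0.009, 0.001, 0, 0, -0.0768]
    - [0.5, -0.0048, -0.0097, 0.001, 0, 0, -0.0768]
    - [0.5, -0.0036, -0.0102, 0.001, 0, 0, -0.0768]
    - [0.5, -0.0023, -0.0106, 0.001, 0, 0, -0.0768]
    - [0.5, -0.0011, -0.0108, 0.001, 0, 0, -0.0768]
    - [0.5, 0.0002, -0.0108, 0, 0, 0, -0.0768]
    - [0.5, 0.0015, -0.0107, 0, 0, 0, -0.0768]
    - [0.5, 0.0028, -0.0104, 0, 0, 0, -0.0768]
    - [0.5, 0, 0, 0, 0, 0, 0]
    - [0.5, 0, 0, 0, 0, 0, 0]
    - [0.5, 0, 0, 0, 0, 0, 0]

```text
time_s: 31.38
tcp_pos: [0.6692, -0.2149, 0.2304]
eef_rot: [179.9, 0.0, -84.5]
contact_force: [-0.4, -0.2, 0.1]
gripper_width: 0.0434
gripper_force: 0.0
```

>>> apply_moves:
  targets:
    - [0.5, 0, 0, 0.03, 0, 0, 0]
    - [0.5, 0, 0, 0.03, 0, 0, 0]
    - [0.5, 0, 0, 0.02, 0, 0, 0]
    - [0.5, 0, 0, 0.009, 0, 0, 0]
    - [0.5, 0, 0, 0, 0, 0, 0]
    - [0, 0, 0, 0, 0, 0, 0]
    - [0, 0, 0, 0, 0, 0, 0]
    - [0, 0, 0, 0, 0, 0, 0]
    - [0, 0, 0, 0, 0, 0, 0]
    - [0, 0, 0, 0, 0, 0, 0]
  newtons: 30

```text
time_s: 32.22
tcp_pos: [0.6704, -0.2151, 0.144]
eef_rot: [-179.9, -0.0, -84.3]
contact_force: [-0.1, 0.5, 0.4]
gripper_width: 0.0161
gripper_force: 0.0
```

>>> apply_moves:
  targets:
    - [0, 0, 0, 0, 0, 0, 0]
    - [0, 0, 0, 0, 0, 0, 0]
    - [0, 0, 0.0094, -0.0119, 0, 0, 0]
    - [0, 0, 0.0107, -0.0107, 0, 0, 0]
    - [0, 0, 0.0119, -0.0094, 0, 0, 0]
    - [0, 0, 0.0129, -0.0079, 0, 0, 0]
    - [0, 0, 0.0137, -0.0064, 0, 0, 0]
    - [0, 0, 0.0144, -0.0048, 0, 0, 0]
    - [0, 0, 0.0148, -0.0031, 0, 0, 0]
    - [0, 0, 0.0151, -0.0013, 0, 0, 0]
    - [0, 0, 0.0151, 0.0004, 0, 0, 0]
    - [0, 0, 0.015, 0.0022, 0, 0, 0]
    - [0, 0, 0.0146, 0.0039, 0, 0, 0]
    - [0, 0, 0.014, 0.0056, 0, 0, 0]
    - [0, 0, 0.0133, 0.0072, 0, 0, 0]
    - [0, 0, 0.0124, 0.0087, 0, 0, 0]
    - [0, 0, 0.0113, 0.0101, 0, 0, 0]
    - [0, 0, 0.0101, 0.0113, 0, 0, 0]
    - [0, 0, 0.0087, 0.0124, 0, 0, 0]
    - [0, 0, 0.0072, 0.0133, 0, 0, 0]

```text
time_s: 33.88
tcp_pos: [0.4458, -0.2378, 0.1232]
eef_rot: [-180.0, -0.0, -84.3]
contact_force: [-0.1, 3.1, 25.8]
gripper_width: 0.009
gripper_force: 30.0
```

>>> apply_moves:
  targets:
    - [0, 0, 0, 0, 0, 0, 0]
    - [0, 0, 0, 0, 0, 0, 0]
    - [0, 0, 0, 0, 0, 0, 0]

```text
time_s: 34.13
tcp_pos: [0.4462, -0.2377, 0.1229]
eef_rot: [180.0, 0.0, -84.3]
contact_force: [0.4, -4.7, -7.0]
gripper_width: 0.0087
gripper_force: 30.0
```

>>> apply_moves:
  targets:
    - [0.5, 0, 0, 0, 0, 0, 0]
    - [0.5, 0, 0, 0, 0, 0, 0]
    - [0.5, 0, 0, 0, 0, 0, 0]
    - [0.5, 0, 0, 0, 0, 0, 0]
    - [0.5, 0, 0, -0.02, 0, 0, 0]
    - [0.5, 0, 0, -0.04, 0, 0, 0]
    - [0.5, -0.02, -0.02, -0.035, 0, 0, 0]
    - [0.5, -0.035, -0.02, 0, 0, 0, 0]
    - [0.5, -0.035, -0.02, 0, 0, 0, 0]
    - [0.5, -0.035, -0.02, 0, 0, 0, 0]
    - [0.5, -0.02, 0, 0, 0, 0, 0]
    - [0.5, 0, 0, 0, 0, 0, 0]
    - [0.5, 0, 0, 0, 0, 0, 0]
    - [0.5, 0, 0, 0, 0, 0, 0]

```text
time_s: 35.3
tcp_pos: [0.5103, -0.0869, 0.2158]
eef_rot: [-180.0, 0.0, -84.2]
contact_force: [-0.3, 0.3, 0.5]
gripper_width: 0.0437
gripper_force: 0.0
```

Run:
```python
from h import *
c=snap('wrist','w11');s=get_state();print(s['tcp_pos'],s['eef_rot'])
P=cloud(c)
B=(P[...,:2]-[.539,-.228])@np.array([[np.cos(.0995),-np.sin(.0995)],[np.sin(.0995),np.cos(.0995)]])
ok=(c['range_z']>0);ok[285:]=0
m=ok&(abs(B[...,0])<.08)&(abs(B[...,1])<.15)
print('floor',np.percentile(P[m][:,2],[10,50]))
mc=(m&(P[...,2]>.09)&(P[...,2]<.11)).astype(np.uint8)
n,l,st,ce=cv2.connectedComponentsWithStats(mc)
for i in range(1,n):
    if st[i,4]>40: q=l==i;print(st[i].tolist(),B[q].min(0).round(4),B[q].max(0).round(4),np.median(P[q][:,2]).round(4))
m=ok&(P[...,2]>.1)&(P[...,2]<.118)&(abs(B[...,0])<.11)&(abs(B[...,1])<.18);print('walls',cv2.minAreaRect(P[m][:,:2].astype(np.float32)),B[m].min(0),B[m].max(0))
```

```text
[ 0.51019695 -0.0873168   0.21582916] [-1.79989664e+02 -1.73644744e-03 -8.42767130e+01]
floor [0.0765317  0.07750093]
[173, 156, 22, 25, 472] [0.0618 0.0849] [0.0725 0.0991] 0.1022
[244, 156, 19, 24, 416] [0.0182 0.0851] [0.0284 0.0988] 0.1024
[277, 156, 17, 24, 395] [-0.0017  0.0851] [0.0082 0.0987] 0.1024
[347, 156, 18, 24, 407] [-0.0457  0.0851] [-0.0356  0.0986] 0.1024
walls ((0.5304473042488098, -0.14540821313858032), (0.1947256326675415, 0.17025040090084076), 5.474677085876465) [-0.09778451 -0.0024546 ] [0.09677115 0.16830346]
```

View pics/w11.png

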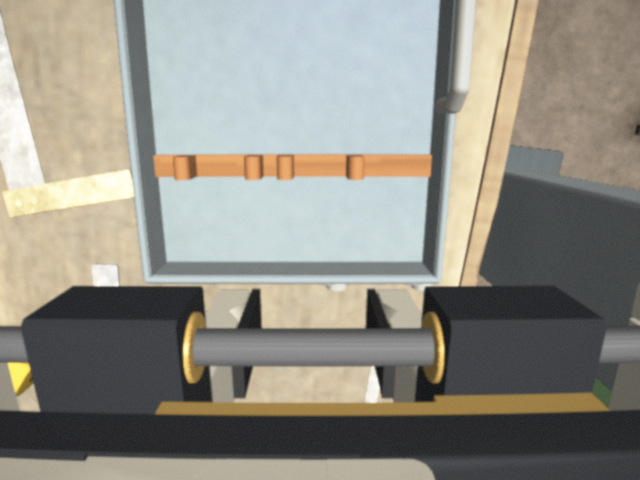

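The tray is down (floor at 77.5 mm). The handle comb shows front notch centre at box x -0.0187, back notch at +0.0451, comb y 0.092, so seated grip is at y 0.040. All agree with the text.

Run:
```python
from h import *
plan([(.683,.146,.16,-85.25,.68)])
print(bx(.0455,.040),bx(-.0185,.040))
```

```text
8
[0.68,-0.0269,-0.0244,0.007,0,0,0.0014],[0.68,-0.0269,-0.0243,0.007,0,0,0.0014],[0.68,-0.027,-0.0243,0.007,0,0,0.0014],[0.68,-0.027,-0.0242,0.007,0,0,0.0014],[0.68,-0.0271,-0.0242,0.007,0,0,0.0014],[0.68,-0.0271,-0.0241,0.007,0,0,0.0014],[0.68,-0.0272,-0.0241,0.007,0,0,0.0014],[0.68,-0.0272,-0.024,0.007,0,0,0.0014]
(np.float64(0.5803022384434903), np.float64(-0.18367872858821538)) (np.float64(0.5166186819659717), np.float64(-0.1900351925718083))
```

>>> apply_moves:
  targets:
    - [0.68, -0.0269, -0.0244, 0.007, 0, 0, 0.0014]
    - [0.68, -0.0269, -0.0243, 0.007, 0, 0, 0.0014]
    - [0.68, -0.027, -0.0243, 0.007, 0, 0, 0.0014]
    - [0.68, -0.027, -0.0242, 0.007, 0, 0, 0.0014]
    - [0.68, -0.0271, -0.0242, 0.007, 0, 0, 0.0014]
    - [0.68, -0.0271, -0.0241, 0.007, 0, 0, 0.0014]
    - [0.68, -0.0272, -0.0241, 0.007, 0, 0, 0.0014]
    - [0.68, -0.0272, -0.024, 0.007, 0, 0, 0.0014]
    - [0.68, 0, 0, 0, 0, 0, 0]
    - [0.68, 0, 0, 0, 0, 0, 0]
    - [0.68, 0, 0, 0, 0, 0, 0]
  newtons: 30

```text
time_s: 36.27
tcp_pos: [0.683, 0.1453, 0.159]
eef_rot: [179.9, -0.0, -85.3]
contact_force: [0.1, -0.4, 0.5]
gripper_width: 0.0593
gripper_force: 0.0
```

Run:
```python
from h import *
c=snap('wrist','w12');s=get_state();print(s['tcp_pos'],s['eef_rot'])
print(proj(c,[(.683,.146,.022),(.686,.11,.012)]).round())
P=cloud(c);q=(P[...,2]>.008)&(P[...,2]<.05)&(c['range_z']>0)&(abs(P[...,0]-.685)<.035);q[285:]=0
v,u=np.where(q);X=P[q];print(X.min(0),X.max(0),len(X))
for y0 in np.arange(.06,.15,.01):
    r=X[abs(X[:,1]-y0)<.005]
    if len(r)>20: print(round(y0,3),r[:,0].min().round(4),r[:,0].max().round(4),r[:,2].max().round(4))
```

```text
[0.6829258  0.14501906 0.15968297] [ 1.79975599e+02 -1.35273001e-02 -8.53461097e+01]
[[313. 240.]
 [313. 187.]]
[0.66865652 0.02333314 0.00800013] [0.70385083 0.18129934 0.02835217] 5796
0.06 0.6788 0.7026 0.0104
0.07 0.6779 0.7019 0.0114
0.08 0.677 0.7012 0.0142
0.09 0.6767 0.7005 0.0144
0.1 0.6787 0.6984 0.0148
0.11 0.6786 0.6953 0.0194
0.12 0.6763 0.6949 0.0216
0.13 0.6754 0.6954 0.022
0.14 0.6731 0.6955 0.024
```

>>> apply_moves:
  targets:
    - [0.68, -0.001, -0.001, 0.036, 0, 0, 0]
    - [0.68, 0, 0, 0.036, 0, 0, 0]
    - [0.68, 0, 0, 0.036, 0, 0, 0]
    - [0.68, 0, 0, 0.019, 0, 0, 0]
    - [0.68, 0, 0, 0.01, 0, 0, 0]
    - [0.68, 0, 0, 0, 0, 0, 0]
    - [0, 0, 0, 0, 0, 0, 0]
    - [0, 0, 0, 0, 0, 0, 0]
    - [0, 0, 0, 0, 0, 0, 0]
    - [0, 0, 0, 0, 0, 0, 0]
    - [0, 0, 0, 0, 0, 0, 0]
    - [0, 0, 0, 0, 0, 0, 0]

```text
time_s: 37.32
tcp_pos: [0.6842, 0.1478, 0.0233]
eef_rot: [-180.0, 0.0, -85.3]
contact_force: [0.5, 0.0, 0.8]
gripper_width: 0.0254
gripper_force: 6.8
```

>>> apply_moves:
  targets:
    - [0, 0, 0, -0.015, 0, 0, 0]
    - [0, 0, 0, -0.035, 0, 0, 0]
    - [0, 0, 0, -0.04, 0, 0, 0]
    - [0, 0, 0, -0.04, 0, 0, 0]
    - [0, 0, 0, -0.04, 0, 0, 0]
    - [0, 0, 0, 0, 0, 0, 0]
    - [0, 0, 0, 0, 0, 0, 0]
    - [0, 0, 0, 0, 0, 0, 0]

```text
time_s: 37.98
tcp_pos: [0.6834, 0.1476, 0.1923]
eef_rot: [180.0, 0.0, -85.3]
contact_force: [-1.1, 0.0, -1.7]
gripper_width: 0.024
gripper_force: 30.0
```

Run:
```python
from h import *
c=snap('wrist','w13');s=get_state();print(s['tcp_pos'],s['eef_rot'],s['gripper_width'])
P=cloud(c);t=s['tcp_pos'];q=(c['range_z']>0)&(abs(P[...,0]-t[0])<.03)&(P[...,2]>t[2]-.04)&(P[...,2]<t[2]+.03)&(P[...,1]<t[1]-.02);q[285:]=0
X=P[q]-t
for y0 in np.arange(-.18,-.02,.02):
    r=X[abs(X[:,1]-y0)<.005]
    if len(r)>20: print(round(y0,3),r[:,0].min().round(4),r[:,0].max().round(4),np.median(r[:,2]).round(4))
plan([(.5803,-.1837,.19,-84.3,0)])
```

```text
[0.68304667 0.14741094 0.19121781] [ 1.79868278e+02 -1.24759062e-02 -8.52831476e+01] 0.023773741051795833
-0.12 -0.0026 0.0213 -0.0158
-0.1 -0.0042 0.0201 -0.0147
-0.08 -0.0058 0.0187 -0.0135
-0.06 -0.0072 0.017 -0.012
-0.04 -0.0052 0.0116 -0.0072
9
[0,0.0357,0.0144,0.0001,0,0,-0.0012],[0,0.0357,0.0145,0.0001,0,0,-0.0012],[0,0.0357,0.0145,0.0001,0,0,-0.0012],[0,0.0356,0.0146,0.0001,0,0,-0.0012],[0,0.0356,0.0147,0.0001,0,0,-0.0012],[0,0.0356,0.0147,0.0001,0,0,-0.0012],[0,0.0356,0.0148,0.0001,0,0,-0.0012],[0,0.0355,0.0149,0.0001,0,0,-0.0012],[0,0.0355,0.0149,0.0001,0,0,-0.0012]
```

>>> apply_moves:
  targets:
    - [0, 0.0357, 0.0144, 0, 0, 0, -0.0012]
    - [0, 0.0357, 0.0145, 0, 0, 0, -0.0012]
    - [0, 0.0357, 0.0145, 0, 0, 0, -0.0012]
    - [0, 0.0356, 0.0146, 0, 0, 0, -0.0012]
    - [0, 0.0356, 0.0147, 0, 0, 0, -0.0012]
    - [0, 0.0356, 0.0147, 0, 0, 0, -0.0012]
    - [0, 0.0356, 0.0148, 0, 0, 0, -0.0012]
    - [0, 0.0355, 0.0149, 0, 0, 0, -0.0012]
    - [0, 0.0355, 0.0149, 0, 0, 0, -0.0024]
    - [0, 0, 0, 0, 0, 0, 0]
    - [0, 0, 0, 0, 0, 0, 0]
    - [0, 0, 0, 0, 0, 0, 0]
    - [0, 0, 0, 0, 0, 0, 0]

```text
time_s: 39.12
tcp_pos: [0.5814, -0.1828, 0.1916]
eef_rot: [179.9, 0.0, -84.2]
contact_force: [1.1, -0.5, -1.2]
gripper_width: 0.024
gripper_force: 30.0
```

Run:
```python
from h import *
c=snap('wrist','w14');s=get_state();print(s['tcp_pos'],s['eef_rot'],s['gripper_width'])
P=cloud(c);t=s['tcp_pos']
B=(P[...,:2]-[.539,-.228])@np.array([[np.cos(.0995),-np.sin(.0995)],[np.sin(.0995),np.cos(.0995)]])
tb=(t[:2]-[.539,-.228])@np.array([[np.cos(.0995),-np.sin(.0995)],[np.sin(.0995),np.cos(.0995)]]);print('tcp box',tb)
q=(c['range_z']>0)&(abs(B[...,0]-tb[0])<.03)&(P[...,2]>t[2]-.04)&(P[...,2]<t[2]+.03)&(B[...,1]<tb[1]-.02);q[285:]=0
for y0 in np.arange(-.18,-.0,.02):
    m=q&(abs(B[...,1]-y0)<.005)
    if m.sum()>20: print(round(y0,3),B[m][:,0].min().round(4),B[m][:,0].max().round(4),np.median(P[m][:,2]-t[2]).round(4))
# blade comb
m=((c['range_z']>0)&(P[...,2]>.09)&(P[...,2]<.106)&(abs(B[...,0])<.085)&(abs(B[...,1]+.075)<.02)).astype(np.uint8)
n,l,st,ce=cv2.connectedComponentsWithStats(m)
for i in range(1,n):
    if st[i,4]>30: k=l==i;print('comb',B[k].min(0).round(4),B[k].max(0).round(4),st[i,4])
```

```text
[ 0.58154143 -0.18247973  0.19189226] [ 1.79931430e+02  1.44955381e-02 -8.41197416e+01] 0.023715713314410372
tcp box [0.04685281 0.04106924]
-0.08 0.0343 0.0582 -0.017
-0.06 0.0344 0.0581 -0.016
-0.04 0.0344 0.0583 -0.0148
-0.02 0.0344 0.0581 -0.0132
comb [ 0.0636 -0.0824] [ 0.0709 -0.0679] 422
comb [ 0.0209 -0.0824] [ 0.0279 -0.0679] 409
comb [-0.0029 -0.0821] [ 0.0072 -0.0676] 617
comb [-0.0432 -0.0821] [-0.0324 -0.0678] 672
```

The chisel is parallel to the box, with the blade spanning 0.034–0.058 over the notch (0.028–0.064). I'll lower it.

>>> apply_moves:
  targets:
    - [0, 0, 0.001, 0.03, 0, 0, 0]
    - [0, 0, 0, 0.025, 0, 0, 0]
    - [0, 0, 0, 0.015, 0, 0, 0]
    - [0, 0, 0, 0.01, 0, 0, 0]
    - [0, 0, 0, 0.005, 0, 0, 0]
    - [0, 0, 0, 0, 0, 0, 0]
    - [0, 0, 0, 0, 0, 0, 0]
    - [0, 0, 0, 0, 0, 0, 0]

```text
time_s: 39.83
tcp_pos: [0.5813, -0.1835, 0.1088]
eef_rot: [-179.9, -0.0, -84.2]
contact_force: [0.5, -1.0, -0.9]
gripper_width: 0.0239
gripper_force: 30.0
```

>>> apply_moves:
  targets:
    - [0, 0, 0, 0.0025, 0, 0, 0]
    - [0, 0, 0, 0, 0, 0, 0]
    - [0.41, 0, 0, 0, 0, 0, 0]
    - [0.41, 0, 0, 0, 0, 0, 0]
    - [0.41, 0, 0, 0, 0, 0, 0]
    - [0.41, 0, 0, -0.01, 0, 0, 0]
    - [0.41, 0, 0, -0.02, 0, 0, 0]
    - [0.41, 0, 0, -0.04, 0, 0, 0]
    - [0.41, 0, 0, -0.04, 0, 0, 0]
    - [0.41, 0, 0, 0, 0, 0, 0]
    - [0.41, 0, 0, 0, 0, 0, 0]
    - [0.41, 0, 0, 0, 0, 0, 0]

```text
time_s: 40.83
tcp_pos: [0.5803, -0.1835, 0.2161]
eef_rot: [-179.9, 0.0, -84.2]
contact_force: [-0.7, -0.4, -0.7]
gripper_width: 0.0357
gripper_force: 0.0
```

Run:
```python
from h import *
c=snap('wrist','w15');t=snap('top','t4');s=get_state();print(s['tcp_pos'],s['eef_rot'],s['gripper_width'])
P=cloud(c)
B=(P[...,:2]-[.539,-.228])@np.array([[np.cos(.0995),-np.sin(.0995)],[np.sin(.0995),np.cos(.0995)]])
for y0 in (-.12,-.1,-.06,-.04,-.02,0,.02,.04):
    m=(c['range_z']>0)&(abs(B[...,1]-y0)<.004)&(P[...,2]>.083)&(abs(B[...,0]-.046)<.025);m[285:]=0
    if m.sum()>10: print(y0,B[m][:,0].min().round(4),B[m][:,0].max().round(4),np.median(P[m][:,2]).round(4))
print('red',end=' ');rect(load('w15') if 0 else t,(208,288,246,306),.012,.1)
plan([(.4378,.1815,.17,-91.5,.68)])
```

```text
[ 0.57975051 -0.18353789  0.21450553] [ 1.79917017e+02  2.27009132e-02 -8.42001555e+01] 0.035929407227505594
-0.1 0.0335 0.057 0.086
-0.06 0.0332 0.0573 0.0888
-0.04 0.0336 0.0574 0.0902
-0.02 0.0334 0.0568 0.092
0 0.037 0.0537 0.0973
0.02 0.0363 0.0551 0.1008
0.04 0.0333 0.058 0.1042
red c=(0.4388,0.2189) L=0.110 W=0.024 longaxis=-89.2 ztop=0.0283 med=0.0221 n=303
10
[0.68,-0.0378,0.0104,0.0045,0,0,0.0081],[0.68,-0.0376,0.0109,0.0045,0,0,0.0081],[0.68,-0.0375,0.0114,0.0045,0,0,0.0081],[0.68,-0.0373,0.0119,0.0045,0,0,0.0081],[0.68,-0.0372,0.0123,0.0045,0,0,0.0081],[0.68,-0.037,0.0128,0.0045,0,0,0.0081],[0.68,-0.0368,0.0133,0.0045,0,0,0.0081],[0.68,-0.0367,0.0138,0.0045,0,0,0.0081],[0.68,-0.0365,0.0142,0.0045,0,0,0.0081],[0.68,-0.0363,0.0147,0.0045,0,0,0.0081]
```

>>> apply_moves:
  targets:
    - [0.68, -0.0378, 0.0104, 0.0045, 0, 0, 0.008]
    - [0.68, -0.0376, 0.0109, 0.0045, 0, 0, 0.008]
    - [0.68, -0.0375, 0.0114, 0.0045, 0, 0, 0.008]
    - [0.68, -0.0373, 0.0119, 0.0045, 0, 0, 0.008]
    - [0.68, -0.0372, 0.0123, 0.0045, 0, 0, 0.008]
    - [0.68, -0.037, 0.0128, 0.0045, 0, 0, 0.008]
    - [0.68, -0.0368, 0.0133, 0.0045, 0, 0, 0.008]
    - [0.68, -0.0367, 0.0138, 0.0045, 0, 0, 0.008]
    - [0.68, -0.0365, 0.0142, 0.0045, 0, 0, 0.008]
    - [0.68, -0.0363, 0.0147, 0.0045, 0, 0, 0.008]
    - [0.68, 0, 0, 0, 0, 0, 0]
    - [0.68, 0, 0, 0, 0, 0, 0]
    - [0.68, 0, 0, 0, 0, 0, 0]

```text
time_s: 42.02
tcp_pos: [0.4377, 0.1812, 0.1695]
eef_rot: [179.9, -0.1, -91.3]
contact_force: [-0.2, -0.1, 0.7]
gripper_width: 0.0598
gripper_force: 0.0
```

Run:
```python
from h import *
c=snap('wrist','w16');s=get_state();print(s['tcp_pos'],s['eef_rot'])
P=cloud(c);q=(P[...,2]>.006)&(P[...,2]<.05)&(c['range_z']>0)&(abs(P[...,0]-.437)<.035);q[285:]=0
X=P[q]
for y0 in np.arange(.03,.2,.015):
    r=X[abs(X[:,1]-y0)<.004]
    if len(r)>20: print(round(y0,3),r[:,0].min().round(4),r[:,0].max().round(4),r[:,2].max().round(4))
```

```text
[0.43796013 0.18072181 0.16965113] [ 1.79943212e+02 -6.37869009e-02 -9.13882843e+01]
0.03 0.4276 0.437 0.0079
0.045 0.4278 0.4388 0.009
0.06 0.4281 0.4398 0.009
0.075 0.4283 0.4403 0.0103
0.09 0.4286 0.4407 0.0108
0.105 0.4296 0.4411 0.0115
0.12 0.4299 0.4415 0.0141
0.135 0.4309 0.4419 0.0143
0.15 0.4283 0.4452 0.0193
0.165 0.4278 0.4471 0.0216
0.18 0.4259 0.4499 0.0243
0.195 0.4253 0.4518 0.0264
```

>>> apply_moves:
  targets:
    - [0.68, 0, 0, 0.038, 0, 0, 0.006]
    - [0.68, 0, 0, 0.038, 0, 0, 0]
    - [0.68, 0, 0, 0.038, 0, 0, 0]
    - [0.68, 0, 0, 0.023, 0, 0, 0]
    - [0.68, 0, 0, 0.01, 0, 0, 0]
    - [0.68, 0, 0, 0, 0, 0, 0]
    - [0, 0, 0, 0, 0, 0, 0]
    - [0, 0, 0, 0, 0, 0, 0]
    - [0, 0, 0, 0, 0, 0, 0]
    - [0, 0, 0, 0, 0, 0, 0]
    - [0, 0, 0, 0, 0, 0, 0]
    - [0, 0, 0, 0, 0, 0, 0]
    - [0, 0, 0, 0, 0, 0, 0]
    - [0, 0, 0, -0.015, 0, 0, 0]
    - [0, 0, 0, -0.035, 0, 0, 0]
    - [0, 0, 0, -0.04, 0, 0, 0]
    - [0, 0, 0, -0.04, 0, 0, 0]
    - [0, 0, 0, -0.04, 0, 0, 0]
    - [0, 0, 0, 0, 0, 0, 0]
    - [0, 0, 0, 0, 0, 0, 0]

```text
time_s: 43.73
tcp_pos: [0.4389, 0.1823, 0.1957]
eef_rot: [-179.8, 0.2, -91.9]
contact_force: [-0.7, 0.4, -2.4]
gripper_width: 0.0221
gripper_force: 29.9
```

Run:
```python
from h import *
s=get_state();print(s['tcp_pos'],s['eef_rot'],s['gripper_width'])
plan([(*bx(-.0185,.04),.19,-84.3,0)])
```

```text
[0.43888351 0.18229737 0.19566213] [-179.78462569    0.24490157  -91.91569577] 0.022104115806353294
10
[0,0.037,-0.009,0.0006,0,0,-0.0085],[0,0.0371,-0.0085,0.0006,0,0,-0.0085],[0,0.0372,-0.008,0.0006,0,0,-0.0085],[0,0.0373,-0.0075,0.0006,0,0,-0.0085],[0,0.0374,-0.007,0.0006,0,0,-0.0085],[0,0.0375,-0.0065,0.0006,0,0,-0.0085],[0,0.0376,-0.006,0.0006,0,0,-0.0085],[0,0.0376,-0.0055,0.0006,0,0,-0.0085],[0,0.0377,-0.005,0.0006,0,0,-0.0085],[0,0.0378,-0.0045,0.0006,0,0,-0.0085]
```

>>> apply_moves:
  targets:
    - [0, 0.037, -0.009, 0, 0, 0, -0.0085]
    - [0, 0.0371, -0.0085, 0, 0, 0, -0.0085]
    - [0, 0.0372, -0.008, 0, 0, 0, -0.0085]
    - [0, 0.0373, -0.0075, 0, 0, 0, -0.0085]
    - [0, 0.0374, -0.007, 0, 0, 0, -0.0085]
    - [0, 0.0375, -0.0065, 0, 0, 0, -0.0085]
    - [0, 0.0376, -0.006, 0, 0, 0, -0.0085]
    - [0, 0.0376, -0.0055, 0, 0, 0, -0.0085]
    - [0, 0.0377, -0.005, 0, 0, 0, -0.0085]
    - [0, 0.0378, -0.0045, 0, 0, 0, -0.0085]
    - [0, 0, 0, 0, 0, 0, 0]
    - [0, 0, 0, 0, 0, 0, 0]
    - [0, 0, 0, 0, 0, 0, 0]
    - [0, 0, 0, 0, 0, 0, 0]

```text
time_s: 44.9
tcp_pos: [0.5149, -0.1904, 0.1923]
eef_rot: [179.9, 0.0, -84.3]
contact_force: [-0.5, -0.3, -1.4]
gripper_width: 0.022
gripper_force: 29.9
```

Run:
```python
from h import *
c=snap('wrist','w17');s=get_state();t=s['tcp_pos'];print(t,s['eef_rot'],s['gripper_width'])
P=cloud(c);R=np.array([[np.cos(.0995),-np.sin(.0995)],[np.sin(.0995),np.cos(.0995)]])
B=(P[...,:2]-[.539,-.228])@R;tb=(t[:2]-[.539,-.228])@R;print('tcp box',tb)
q=(c['range_z']>0)&(abs(B[...,0]-tb[0])<.03)&(P[...,2]>t[2]-.04)&(P[...,2]<t[2]+.03)&(B[...,1]<tb[1]-.02);q[285:]=0
for y0 in np.arange(-.18,.02,.02):
    m=q&(abs(B[...,1]-y0)<.005)
    if m.sum()>20: print(round(y0,3),B[m][:,0].min().round(4),B[m][:,0].max().round(4),np.median(P[m][:,2]-t[2]).round(4))
```

```text
[ 0.51512572 -0.19014491  0.19264985] [ 1.79946805e+02  2.16799051e-02 -8.42081775e+01] 0.021859224314942974
tcp box [-0.01999582  0.04003943]
-0.08 -0.0251 -0.0134 -0.0163
-0.06 -0.0257 -0.0133 -0.0154
-0.04 -0.0258 -0.0135 -0.0145
-0.02 -0.0256 -0.0136 -0.0124
-0.0 -0.028 -0.0116 -0.0094
```

>>> apply_moves:
  targets:
    - [0, 0, -0.001, 0.03, 0, 0, 0]
    - [0, 0, 0, 0.025, 0, 0, 0]
    - [0, 0, 0, 0.015, 0, 0, 0]
    - [0, 0, 0, 0.01, 0, 0, 0]
    - [0, 0, 0, 0.005, 0, 0, 0]
    - [0, 0, 0, 0.0015, 0, 0, 0]
    - [0, 0, 0, 0, 0, 0, 0]
    - [0, 0, 0, 0, 0, 0, 0]
    - [0.41, 0, 0, 0, 0, 0, 0]
    - [0.41, 0, 0, 0, 0, 0, 0]
    - [0.41, 0, 0, 0, 0, 0, 0]
    - [0.41, 0, 0, -0.01, 0, 0, 0]
    - [0.41, 0, 0, -0.02, 0, 0, 0]
    - [0.41, 0, 0, -0.04, 0, 0, 0]
    - [0.41, 0, 0, -0.04, 0, 0, 0]
    - [0.41, -0.03, 0, -0.03, 0, 0, 0]
    - [0.41, -0.04, 0, 0, 0, 0, 0]
    - [0.41, -0.04, 0, 0, 0, 0, 0]
    - [0.41, -0.04, 0, 0, 0, 0, 0]
    - [0.41, -0.03, 0, 0, 0, 0, 0]

```text
time_s: 46.62
tcp_pos: [0.4982, -0.0105, 0.2477]
eef_rot: [-179.9, 0.0, -84.3]
contact_force: [0.3, -0.9, 0.2]
gripper_width: 0.0362
gripper_force: 0.0
```

Run:
```python
from h import *
c=snap('wrist','w18')
cv2.imwrite('pics/w18.png',c['frame'][:,:,::-1])
P=cloud(c);R=np.array([[np.cos(.0995),-np.sin(.0995)],[np.sin(.0995),np.cos(.0995)]])
B=(P[...,:2]-[.539,-.228])@R
for xc in(-.0187,.046):
  for y0 in (-.12,-.1,-.06,-.02,.02,.04,.07,.11,.125):
    m=(c['range_z']>0)&(abs(B[...,1]-y0)<.004)&(P[...,2]>.083)&(abs(B[...,0]-xc)<.02);m[285:]=0
    if m.sum()>10: print(y0,B[m][:,0].min().round(4),B[m][:,0].max().round(4),np.median(P[m][:,2]).round(4))
m=(c['range_z']>0)&(abs(B[...,0])<.08)&(abs(B[...,1])<.12);m[285:]=0;print('floor',np.percentile(P[m][:,2],20))
```

```text
0.07 -0.0333 -0.0062 0.1066
0.11 -0.033 -0.0079 0.1089
0.125 -0.0324 -0.0091 0.1077
0.07 0.0321 0.0599 0.1075
0.11 0.0328 0.059 0.1098
0.125 0.0348 0.0573 0.109
floor 0.07725984181238957
```

View pics/w18.png

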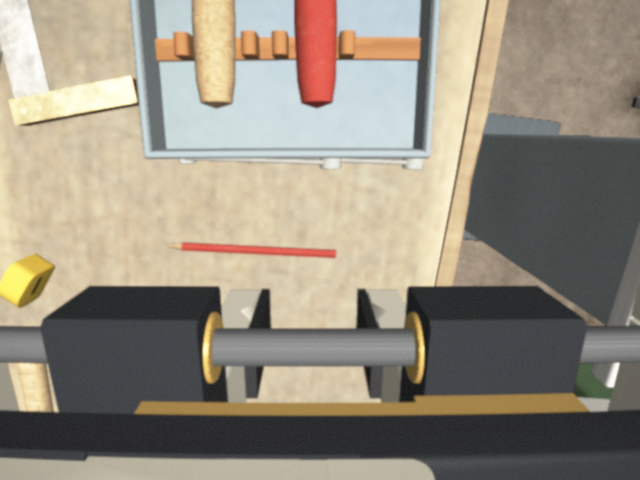

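Both handles lie in the wide notches at (215,45) and (316,45). I'll clear the arm and check the blades in one last picture.

>>> apply_moves:
  targets:
    - [0.41, -0.04, 0, -0.01, 0, 0, 0]
    - [0.41, -0.04, 0, -0.01, 0, 0, 0]
    - [0.41, -0.04, 0, -0.01, 0, 0, 0]
    - [0.41, -0.04, 0, -0.01, 0, 0, 0]
    - [0.41, -0.04, 0, -0.01, 0, 0, 0]
    - [0.41, -0.04, 0, -0.01, 0, 0, 0]
    - [0.41, -0.04, 0, 0, 0, 0, 0]
    - [0.41, -0.04, 0, 0, 0, 0, 0]
    - [0.41, 0, 0, 0, 0, 0, 0]
    - [0.41, 0, 0, 0, 0, 0, 0]
    - [0.41, 0, 0, 0, 0, 0, 0]

```text
time_s: 47.58
tcp_pos: [0.4666, 0.3057, 0.3065]
eef_rot: [-180.0, -0.0, -84.2]
contact_force: [0.5, -0.0, -0.1]
gripper_width: 0.0358
gripper_force: 0.0
```

Run:
```python
from h import *
c=snap('top','t9')
cv2.imwrite('pics/t9c.png',cv2.resize(c['frame'][130:330,150:480,::-1],None,fx=2.4,fy=2.4,interpolation=cv2.INTER_CUBIC))
```

```text
(no output)
```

View pics/t9c.png

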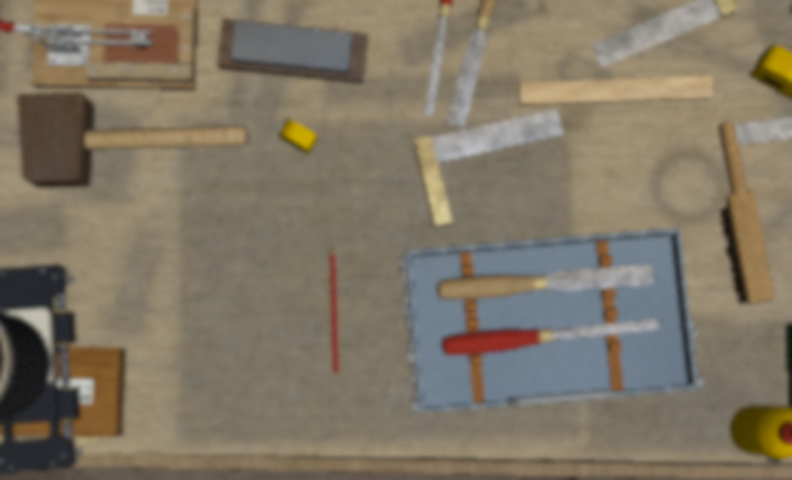

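The tray is down and both chisels lie across both combs: handles at (490,288) and (490,342), blades at (605,278) and (605,330). The try square at (435,175) and the glue bottle at (770,430) are untouched.

```bash
python3 -c "
from plant import close_job
print(close_job())"
```

```text
the job is handed in; nothing more can be done
None
```

The job is handed in at about 48 s on the robot's clock: the plane, tape, cork block and hardwood block are in the compartment, the tray is down with both chisels in its rests, and the glue bottle and try square were left alone; the verdict was not shown.

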